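# Stow the doming punches in the bench well and shut it in

### The job

Put the jeweller's bench to bed: move every punch from the rack into the bores of the well, one to a bore, and push each fully home until it bottoms and its dark ring is level with the deck. Then tilt the over-long cover panel through the opening between the two end lips and lay it flat on the ledges, fin up and centred, so that both ends lie under the lips about equally. Leave the other things on the bench where they are.

Things in the scene. Friction and masses are not known exactly. Their poses are not given: they have to be found in the camera images.
- well: The punch well: an open-topped dark wooden chest fixed to the bench, 224 mm long (own x), 160 mm wide (own y), walls 10 mm; origin at the centre of its underside, on the bench top, z up. Cavity 204 mm (x) by 140 mm (y); its deck, with four bores, is 60 mm above the bench. Side walls 130 mm high. Symmetrical: either end will do.
- opening (a point): Centre of the well's opening, 145 mm above the bench at the top of the end lips; axes as the well's. At each short end an aluminium lip, 5 mm thick (underside 140 mm above the bench), overhangs the cavity by 24 mm, so that the opening is 156 mm long (x) by 140 mm wide (y).
- ledges (a point): Midpoint between the two ledges, level with their tops, 114 mm above the bench; axes as the well's. A pale ledge 10 mm thick runs the cavity's full length along each long wall, from 50 to 70 mm either side in y; the channel between them is 100 mm wide.
- rack: The plywood rack block in which the punches stand at the start, fixed, 230 x 70 x 50 mm; origin at the centre of its underside on the bench top, z up; a row of four holes 18 mm wide and 40 mm deep along its own x at -81, -27, 27, 81 mm (some may be empty).
- bore0 (a point): Centre of the mouth of a blind bore in the well's deck, 60 mm above the bench; axes as the well's; four in a row along its x, 36 mm apart. 19 mm wide, small chamfer, 50 mm deep. A rubber plug in it, held by friction, stops a dropped-in punch 14 to 22 mm short of the bottom; about 6 N pushes it down and it stays down.
- bore1 (a point): Centre of the mouth of a blind bore in the well's deck, 60 mm above the bench; axes as the well's; four in a row along its x, 36 mm apart. 19 mm wide, small chamfer, 50 mm deep. A rubber plug in it, held by friction, stops a dropped-in punch 14 to 22 mm short of the bottom; about 6 N pushes it down and it stays down.
- bore2 (a point): Centre of the mouth of a blind bore in the well's deck, 60 mm above the bench; axes as the well's; four in a row along its x, 36 mm apart. 19 mm wide, small chamfer, 50 mm deep. A rubber plug in it, held by friction, stops a dropped-in punch 14 to 22 mm short of the bottom; about 6 N pushes it down and it stays down.
- bore3 (a point): Centre of the mouth of a blind bore in the well's deck, 60 mm above the bench; axes as the well's; four in a row along its x, 36 mm apart. 19 mm wide, small chamfer, 50 mm deep. A rubber plug in it, held by friction, stops a dropped-in punch 14 to 22 mm short of the bottom; about 6 N pushes it down and it stays down.
- punch0_mid (a point): Centre of a 100 mm punch, z towards its head; None if absent. Steel shank 16 mm thick; the top 40 mm is a wooden head 24 mm thick; 0.13 kg. A dark ring, its lower edge 50 mm from the foot, is level with the deck when it is bottomed in a bore (this point 60 mm, head's top 110 mm above the bench). In the rack its foot is 10 mm above the bench.
- punch1_mid (a point): Centre of a 100 mm punch, z towards its head; None if absent. Steel shank 16 mm thick; the top 40 mm is a wooden head 24 mm thick; 0.13 kg. A dark ring, its lower edge 50 mm from the foot, is level with the deck when it is bottomed in a bore (this point 60 mm, head's top 110 mm above the bench). In the rack its foot is 10 mm above the bench.
- punch2_mid (a point): Centre of a 100 mm punch, z towards its head; None if absent. Steel shank 16 mm thick; the top 40 mm is a wooden head 24 mm thick; 0.13 kg. A dark ring, its lower edge 50 mm from the foot, is level with the deck when it is bottomed in a bore (this point 60 mm, head's top 110 mm above the bench). In the rack its foot is 10 mm above the bench.
- punch3_mid (a point): Centre of a 100 mm punch, z towards its head; None if absent. Steel shank 16 mm thick; the top 40 mm is a wooden head 24 mm thick; 0.13 kg. A dark ring, its lower edge 50 mm from the foot, is level with the deck when it is bottomed in a bore (this point 60 mm, head's top 110 mm above the bench). In the rack its foot is 10 mm above the bench.
- panel_mid (a point): Centre of the board of the loose grey cover panel, 170 mm long (own x), 124 mm wide (own y), 6 mm thick, z up; 0.16 kg. On its middle a dark wooden fin to hold it by, 60 mm long (x), 14 mm thick (y), from 3 to 43 mm above this point. Longer than the opening, shorter than the cavity. Flat on the ledges, this point is 117 mm above the bench.
- wax_block: The green wax ring block, a bystander to be left where it is; origin at its underside.
- bench_block: The steel bench block, a bystander to be left where it is; origin at its underside.
- mallet: The mallet, a bystander to be left where it is; origin at its underside.
- flux_jar: The jar, a bystander to be left where it is; origin at its underside.
- caliper: The caliper, a bystander to be left where it is; origin at its underside.
Mind the look-alikes: they are no part of the job. Of the things shaped like the part that bears panel_mid, the grey one is meant.

How it is judged:
By the outcome, as a careful person would: the job done as asked, in the order asked, and still so for the second after the job is handed in, with the robot touching nothing.
Of punch0, punch1, punch2, punch3 only 3 to 4 are there at a start; the rules pass over those that are not, and their reading is None.
At some moment in a run one of panel may be knocked a few centimetres aside while the robot is not near it.
It also fails if it takes over 208 s, if anything falls off the work surface, if the arm or the gripper's body presses on something with over 40 N, if the wrist force passes 120 N, or if a joint passes its speed limit or range.

### The arm

A 6-joint arm with a two-finger parallel gripper is mounted at the origin on the work surface. World frame = base frame: x ahead of the robot, y to its left, z up, the work surface at z = 0. Lengths are in mm, angles in rad, forces in N, time in s.
With the tool pointing down it reaches from about 350 to 875 mm from the base axis. Payload 4.2 kg.
Tool frame: the origin (TCP) lies at the very end of the fingers, on their centre line; the grasp point (between the pads) lies 19 mm behind it; z points along the fingers, y is the line along which they close (so a half turn about z gives the same grasp; the last joint's range is limited). The gripper opens to 85 mm and grips with 20 to 120 N. Pads are 22 mm wide; open, the fingers measure 114 mm over their backs; the gripper's body (76 mm by 85 mm) begins 54 mm behind the grasp point. The pads swing forward as they close: fully open they stand 13 mm farther back than shut.
Start: joints at [-0.85, 0.385, 0.008, 0, -1.194, -0.259], TCP at [278.486, -559.504, 231.312] pointing down, gripper open.
Joint ranges: [-3.14, 3.14], [-1.21, 2.06], [-1.07, 1.41], [-3.16, 2.05], [-2.99, -0.16], [-3.1, 3.1]. Speed limits (rad/s): [2.79, 2.79, 3.14, 3.14, 3.14, 3.14].

### API

Orientations are given as a unit quaternion [x, y, z, w].
In Python, from bench import arm, optics gives the robot as it stands. The module is installed in compiled form; this text tells all that it offers.
- The arm moves only by the tool step_arm, never from a script. Its argument "motion" is a list of rows, each an object with "dr": the turn, a rotation vector about the tool's x, y, z in units of 8 degrees (1.0 is 8 degrees), a list of three; "slide": the shift along the tool's x, y, z in mm, a list of three; "jaw": the finger opening in mm, from 0 to 85.4. A call has exactly 8 rows; each row is the pose to reach, as a shift and turn from the pose commanded when the call began, along the tool's axes at that moment; what a row does not reach only later rows make up. A row lasts 1/8 s, in which the tool goes at most 62.5 mm and 10.7 degrees, less where a joint would pass 70% of its speed; a pose out of reach is approached as far as the arm can. A call with a gripper value outside its range is refused whole. The fingers move at their own pace and stop on an object; the grip force is fixed at half the most. Time passes only in rows, so rows that repeat a pose let the fingers close, or fill a call up. It gives the time, the measured TCP pose, the force, the opening and the grip force at its end, in the units of the state.
- arm.read_state(): the state, without advancing time (a new reading comes with each control period).
- optics.get_image(name): name is "side" or "top"; returns the picture (420x560x3 uint8, blue, green, red); there is no depth.
- optics.camera_info(name): a dict with "camera_matrix" (3x3 intrinsics, pixels), "k1" (the pictures are not rectified: a ray, as slopes to the right and down, at radius r is drawn at 1 + k1 r^2 times it, then the intrinsics apply), "view" (4x4, takes a point from world to camera coordinates). Camera axes: x right, y up, looking along -z (the intrinsics and any distortion apply to the point x, -y, -z); pixel columns grow to the right and rows downward; lengths in mm; the calibration is good to about 2 mm. A picture is of the moment at which its call begins. camera_info takes no time and is no camera call.
- arm.job_done(): hands the job in; it is judged then, once.
The state is a dict: "clock": time; "joints": joint angles; "joint_vel": joint speeds; "joint_efforts": joint torques, N m; "position": TCP position; "ee_rot": TCP orientation; "contact_force": force on the tool from outside, world axes, zero at the start; "wrist_torque": the same for the moment, N m; "gripper_width": finger opening in mm; "grasp_force": force on a finger pad.
Only numpy, scipy, OpenCV 4.12 (cv2) and the standard library are available. Lean on these libraries where they do the work, as an engineer would, in place of code of your own. Each camera call takes 0.05 s, during which the arm holds its last target. There are 200 camera calls.

## Working session

There is one attempt and no reset: what is moved stays moved. The work goes in short steps, Python scripts to look and compute and a tool call to move; the robot and the scene stay as the last step left them, time stands still between calls to the robot, and variables do not carry over. Pictures are saved under pics/ and viewed, at most 14 in all, crops included, and the job is handed in when it is done.

Besides the shell and the picture viewer there is one more tool, called as a command line: name --argument value ..., lists and objects as JSON in quotes. step_arm: Moves the arm, as the interface text tells. Its arguments: {"type":"object","properties":{"motion":{"type":"array","items":{"type":"object","properties":{"dr":{"type":"array","items":{"type":"number"}},"slide":{"type":"array","items":{"type":"number"}},"jaw":{"type":"number"}}}}},"required":["motion"]}

```bash
mkdir -p pics
python3 - <<'E'
from bench import arm, optics
import cv2
for n in("top","side"):
    cv2.imwrite(f"pics/{n}0.png",optics.get_image(n)); i=optics.camera_info(n); print(n,i)
print(arm.read_state())
E
```

```text
top {'camera_matrix': array([[511.64158451,   0.        , 280.73921115],
       [  0.        , 511.64158451, 207.61326788],
       [  0.        ,   0.        ,   1.        ]]), 'k1': -0.12134609560951674, 'view': array([[-5.47900932e-03, -9.99984931e-01, -3.45106552e-04,
         7.96649124e+00],
       [ 9.77723116e-01, -5.42944910e-03,  2.09828572e-01,
        -5.85736131e+02],
       [-2.09827283e-01,  8.12234045e-04,  9.77738130e-01,
        -1.28109559e+03],
       [ 0.00000000e+00,  0.00000000e+00,  0.00000000e+00,
         1.00000000e+00]])}
side {'camera_matrix': array([[463.59426184,   0.        , 279.22030114],
       [  0.        , 463.59426184, 211.75296514],
       [  0.        ,   0.        ,   1.        ]]), 'k1': -0.028000004007630058, 'view': array([[ 7.13655348e-01, -7.00321762e-01,  1.56676259e-02,
        -4.02511387e+02],
       [ 4.62269595e-01,  4.87639971e-01,  7.40617364e-01,
        -3.35416810e+02],
       [-5.26310618e-01, -5.21302875e-01,  6.71744330e-01,
        -8.69645679e+02],
       [ 0.00000000e+00,  0.00000000e+00,  0.00000000e+00,
         1.00000000e+00]])}
{'clock': 0.1, 'joints': array([-8.50391918e-01,  3.85468855e-01,  6.75940376e-03, -4.23175496e-04,
       -1.19400940e+00, -2.58618337e-01]), 'joint_vel': array([-0.00052415, -0.00062743,  0.00349399,  0.00129757,  0.00067868,
        0.00143163]), 'joint_efforts': array([-5.81674994e-04, -3.93320560e+01,  1.88929403e+01,  4.19795573e+00,
       -2.56148713e-03, -1.78632948e-06]), 'position': array([ 278.25525995, -559.0554309 ,  230.33804745]), 'ee_rot': array([-2.28770872e-01,  9.73479802e-01,  9.40848622e-04, -2.78407126e-04]), 'contact_force': array([ 0.0435059 , -0.11407743,  0.35049115]), 'wrist_torque': array([0.0003082 , 0.02254917, 0.00183616]), 'grasp_force': 0.0, 'gripper_width': 85.47539607860242}
```

View pics/top0.png

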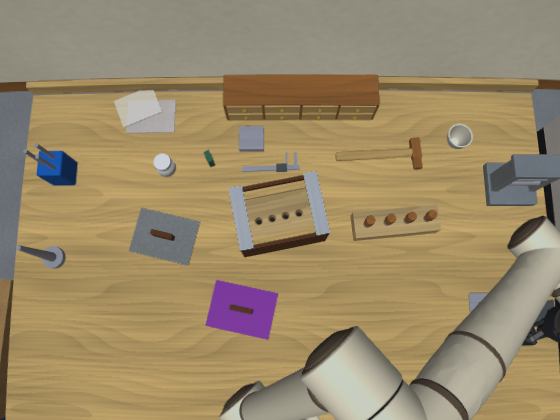

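View pics/side0.png

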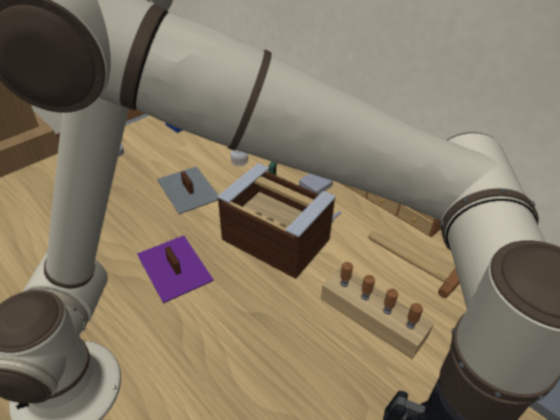

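The top view shows four punches in the rack, with heads at about (370,221), (391,219), (411,217) and (431,215). The well is at (279,213) with bores from (258,220) to (299,212).

Candidates for the panel are the grey board at (165,236) and the purple board at (242,310). The pale slabs at (251,138), (151,115) and (480,303) have no fin. The description calls for the grey one with a fin, at (165,236).

```bash
cat > h.py <<'E'
from bench import arm, optics
import cv2, numpy as np
from scipy.spatial.transform import Rotation as R
def cam(n):
    i=optics.camera_info(n); return i["camera_matrix"],i["k1"],np.array(i["view"])
def proj(n,P):
    K,k,V=cam(n); p=np.atleast_2d(P)@V[:3,:3].T+V[:3,3]
    s=np.c_[p[:,0]/-p[:,2],-p[:,1]/-p[:,2]]; s=s*(1+k*(s**2).sum(1,keepdims=True))
    return s@K[:2,:2].T+K[:2,2]
def ray(n,uv):
    K,k,V=cam(n)
    s=cv2.undistortPoints(np.float64(uv).reshape(-1,1,2),K,np.array([k,0,0,0.]))[:,0]
    d=np.c_[s[:,0],-s[:,1],-np.ones(len(s))]@V[:3,:3]
    return -V[:3,:3].T@V[:3,3],d
def plane(n,uv,z):
    o,d=ray(n,uv); return o+d*((z-o[2])/d[:,2:])
def tri(a,b):
    o,d=ray("top",[a]);p,e=ray("side",[b]);d,e=d[0]/np.linalg.norm(d),e[0]/np.linalg.norm(e)
    t=np.linalg.lstsq(np.c_[d,-e],p-o,rcond=None)[0]; A=o+t[0]*d;B=p+t[1]*e
    return (A+B)/2,np.linalg.norm(A-B)
def blobs(m,lo,hi):
    n,_,s,c=cv2.connectedComponentsWithStats(m.astype(np.uint8))
    return [(c[i],s[i]) for i in range(1,n) if lo<=s[i][4]<=hi]
def st():
    s=arm.read_state(); print("t",round(s["clock"],2),"pos",s["position"].round(1),"rv",R.from_quat(s["ee_rot"]).as_matrix().round(3).tolist(),"F",s["contact_force"].round(1),"w",round(s["gripper_width"],1),"g",round(s["grasp_force"],1)); return s
E
cat > a.py <<'E'
from h import *
t=cv2.imread("pics/top0.png"); s=cv2.imread("pics/side0.png")
def hsv(i): return cv2.cvtColor(i,cv2.COLOR_BGR2HSV)
H=hsv(t);S=hsv(s)
for n,h,box in(("top",H,(345,200,445,245)),("side",S,(315,255,435,330))):
    x0,y0,x1,y1=box; m=np.zeros(h.shape[:2],bool); c=h[y0:y1,x0:x1]
    m[y0:y1,x0:x1]=(c[...,0]<14)&(c[...,1]>110)&(c[...,2]<200)
    b=sorted(blobs(m,20,600),key=lambda b:b[0][0]); print(n,[(c.round(1).tolist(),s.tolist()) for c,s in b])
    if n=="top": T=[c for c,_ in b]
    else: Q=[c for c,_ in b]
for a,b in zip(T,Q): p,e=tri(a,b); print("punch",p.round(1),round(e,1))
# bores
g=cv2.cvtColor(t,cv2.COLOR_BGR2GRAY); m=np.zeros(g.shape,bool); m[203:230,250:308]=g[203:230,250:308]<70
b=sorted(blobs(m,8,120),key=lambda b:b[0][0])
B=np.array([c for c,_ in b]);print("bores",B.round(1),plane("top",B,60).round(1))
# lips
m=np.zeros(g.shape,bool); c=H[165:260,225:335]; m[165:260,225:335]=(c[...,1]<60)&(c[...,2]>120)
for c,_ in blobs(m,300,3000): print("lip",c.round(1),plane("top",[c],145).round(1))
for nm,im,box in(("g",t,(125,200,205,270)),):
    x0,y0,x1,y1=box;c=H[y0:y1,x0:x1];m=((c[...,1]<70)).astype(np.uint8)
    cs=max(cv2.findContours(m,0,2)[0],key=cv2.contourArea); r=cv2.boxPoints(cv2.minAreaRect(cs))+[x0,y0]
    P=plane("top",r,6);print("panel",r.round(1).tolist(),P.round(1).tolist(),P.mean(0).round(1),np.linalg.norm(P-np.roll(P,1,0),axis=1).round(1))
    m=np.zeros(g.shape,bool);m[y0:y1,x0:x1]=(g[y0:y1,x0:x1]<75); print("fin",[(a.round(1),plane("top",[a],35).round(1)) for a,_ in blobs(m,30,500)])
cr=np.vstack([cv2.resize(t[195:250,225:445],(800,200)),cv2.resize(t[200:270,120:330],(800,267))]);cv2.imwrite("pics/crop1.png",cr)
E
python3 a.py
```

```text
top []
side [([346.0, 271.0], [342, 263, 9, 17, 124]), ([367.6, 284.5], [363, 276, 11, 18, 126]), ([390.3, 298.5], [385, 290, 12, 18, 145]), ([414.5, 313.1], [409, 304, 13, 19, 151])]
bores [[258.5 221.5]
 [271.9 219. ]
 [285.  216.3]
 [298.4 213.6]] [[549.4  63.1  60. ]
 [555.9  28.1  60. ]
 [562.8  -6.3  60. ]
 [569.9 -41.5  60. ]]
lip [316.1 202.6] [[580.  -82.4 145. ]]
lip [240.5 217.7] [[543.3 103.5 145. ]]
panel [[128.4, 250.6], [139.5, 206.1], [199.5, 221.1], [188.4, 265.6]] [[480.5, 420.0, 6.0], [604.2, 395.4, 6.0], [561.3, 226.8, 6.0], [439.9, 253.8, 6.0]] [521.5 324.    6. ] [171.1 126.1 173.9 124.4]
fin [(array([162.6, 234.7]), array([[519.5, 320.4,  35. ]]))]
```

View pics/crop1.png

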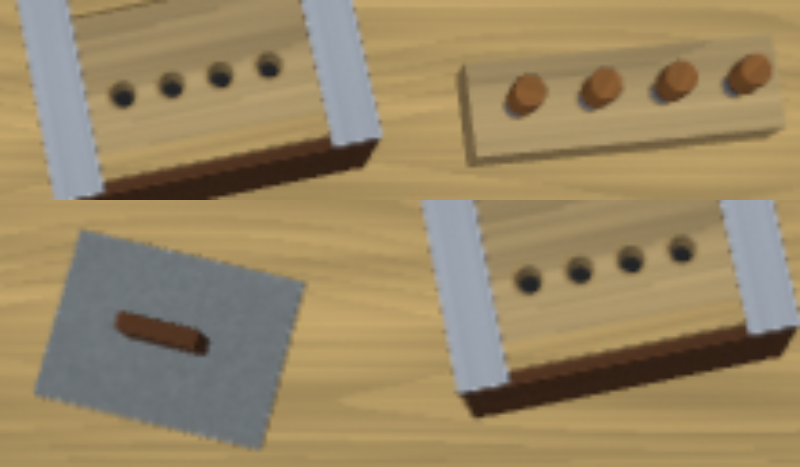

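The crop confirms the grey panel, with its fin at (162,235), as well as four punches and four bores. Next I refine the bore mouths, lips and heads.

```bash
cat > b.py <<'E'
from h import *
t=cv2.imread("pics/top0.png"); H=cv2.cvtColor(t,cv2.COLOR_BGR2HSV).astype(int); g=cv2.cvtColor(t,cv2.COLOR_BGR2GRAY).astype(int)
print("camC",ray("top",[[280,207]])[0].round(0),H[219,371],H[217,411],H[225,380],H[218,258],g[214:226,258],g[205:217,298])
def msk(c,x0,y0,x1,y1):
    m=np.zeros(g.shape,bool);m[y0:y1,x0:x1]=c[y0:y1,x0:x1];return m
m=msk((H[...,1]>150)&(H[...,0]<16),345,200,445,240)
for c,s in blobs(m,40,600): print("head",c.round(1),s,plane("top",[c],95).round(1))
for th in(95,110,120):
    print(th,[(c.round(1),s[4],plane("top",[c],60)[0,:2].round(1)) for c,s in blobs(msk(g<th,250,205,308,228),15,150)])
m=msk((H[...,1]<60)&(g>120),225,165,335,260)
n,l=cv2.connectedComponents(m.astype(np.uint8))
for i in range(1,n):
    if (l==i).sum()<300: continue
    r=cv2.boxPoints(cv2.minAreaRect(np.argwhere(l==i)[:,::-1].astype(np.float32)));P=plane("top",r,145);print("lip",P[:,:2].round(1).tolist(),P.mean(0).round(1),np.linalg.norm(P-np.roll(P,1,0),axis=1).round(1))
m=msk((H[...,0]>14)&(g>140),345,195,445,245)
E
python3 b.py
```

```text
camC [ 304.    6. 1375.] [ 15 162 129] [ 14 161 128] [ 20  97 176] [ 18 108  97] [135 133 134 104  83  74  44  37  35  36  83 142] [126 129 129 128 106  81  84  50  37  35  35 102]
head [430.8 215. ] [426 210  11  11  81] [[ 557.2 -382.2   95. ]]
head [410.7 216.9] [406 212  11  11  84] [[ 552.6 -329.1   95. ]]
head [389.8 218.8] [385 214  10  11  73] [[ 547.9 -274.5   95. ]]
head [369.2 220.6] [365 216  10  10  75] [[ 543.6 -221.2   95. ]]
95 [(array([298.4, 212.5]), np.int32(31), array([572.7, -41.6])), (array([285.1, 215.2]), np.int32(38), array([565.9,  -6.5])), (array([271.4, 218.1]), np.int32(35), array([558.4,  29.3])), (array([258.1, 220.9]), np.int32(35), array([551.1,  64.1]))]
110 [(array([298.4, 212.6]), np.int32(40), array([572.7, -41.4])), (array([285. , 215.2]), np.int32(41), array([565.7,  -6.3])), (array([271.6, 218. ]), np.int32(39), array([558.5,  28.8])), (array([258.1, 220.6]), np.int32(44), array([551.7,  64.2]))]
120 [(array([298.5, 212.4]), np.int32(47), array([573.1, -41.7])), (array([285., 215.]), np.int32(45), array([566.4,  -6.3])), (array([271.6, 217.9]), np.int32(44), array([558.8,  28.7])), (array([258.1, 220.5]), np.int32(46), array([552.1,  64.1]))]
lip [[656.0, -49.6], [663.8, -84.2], [507.0, -114.6], [499.7, -80.9]] [581.6 -82.3 145. ] [159.5  35.4 159.8  34.5]
lip [[619.7, 136.4], [626.2, 101.3], [469.6, 71.3], [463.3, 105.5]] [544.7 103.6 145. ] [159.4  35.7 159.4  34.8]
```

```bash
cat > g.py <<'E'
from h import *
import sys
u=np.array([.196,-.9806,0]); v=np.array([.9806,.196,0])
WC=np.array([562.8,11.0,0])
BORE=[WC+u*k+[0,0,60] for k in(-54,-18,18,54)]
def go(tgt,Rt=None):
    "slide/dr from the measured pose to world tgt (and orientation)"
    s=arm.read_state(); Rm=R.from_quat(s["ee_rot"])
    print("slide",Rm.inv().apply(np.array(tgt)-s["position"]).round(1).tolist(),end=" ")
    if Rt is not None: print("dr",((Rm.inv()*Rt).as_rotvec(degrees=True)/8).round(3).tolist(),end="")
    print()
def down(sg): # tool z down, tool y along sg*v
    y=sg*v; z=np.array([0,0,-1.]); return R.from_matrix(np.c_[np.cross(y,z),y,z])
E
python3 - <<'E'
from g import *
T=[[369.2,220.6],[389.8,218.8],[410.7,216.9],[430.8,215]];Q=[[346,271],[367.6,284.5],[390.3,298.5],[414.5,313.1]]
for a,b in zip(T,Q): p,e=tri(a,b);print(p.round(1),round(e,1),plane("top",[a],90).round(1))
st()
for sg in(1,-1): go([543,-222,230],down(sg))
E
```

```text
[ 543.8 -221.4   90.2] 1.6 [[ 544.5 -222.    90. ]]
[ 548.4 -275.2   89.3] 1.4 [[ 548.8 -275.6   90. ]]
[ 552.6 -329.6   90.1] 2.2 [[ 553.4 -330.4   90. ]]
[ 557.6 -383.2   89.7] 1.4 [[ 558.1 -383.6   90. ]]
t 0.1 pos [ 278.3 -559.1  230.3] rv [[-0.895, -0.445, -0.001], [-0.445, 0.895, 0.002], [0.0, 0.002, -1.0]] F [ 0.  -0.1  0.4] w 85.5 g 0.0
slide [-387.2, 183.9, 0.7] dr [0.009, -0.013, 13.143]
slide [-387.2, 183.9, 0.7] dr [0.012, 0.008, -9.357]
```

```bash
python3 -c "
from g import *
go([558,-383.5,190],down(-1))"
```

```text
slide [-328.7, 32.5, 40.4] dr [0.012, 0.008, -9.357]
```

step_arm --motion '[{"slide":[-60,6,0],"dr":[0,0,-1.3],"jaw":60},{"slide":[-115,12,0],"dr":[0,0,-2.6],"jaw":60},{"slide":[-170,18,0],"dr":[0,0,-3.9],"jaw":60},{"slide":[-225,24,10],"dr":[0,0,-5.2],"jaw":60},{"slide":[-280,30,20],"dr":[0,0,-6.5],"jaw":60},{"slide":[-329,32.5,30],"dr":[0.01,0.01,-7.8],"jaw":60},{"slide":[-329,32.5,40],"dr":[0.01,0.01,-9],"jaw":60},{"slide":[-329,32.5,40],"dr":[0.01,0.01,-9.36],"jaw":60}]'

```text
clock: 1.1
position: [558.5, -382.5, 189.0]
ee_rot: [0.775, -0.632, -0.001, 0.001]
contact_force: [0.5, -0.2, -0.2]
gripper_width: 60.2
grasp_force: 0.0
```

```bash
python3 -c "
from g import *
st();go([558,-383.5,80],down(-1))"
```

```text
t 1.1 pos [ 558.5 -382.5  189. ] rv [[0.2, -0.98, -0.003], [-0.98, -0.2, 0.0], [-0.001, 0.003, -1.0]] F [ 0.5 -0.2 -0.2] w 60.2 g 0.0
slide [0.9, 0.4, 109.0] dr [0.021, 0.006, 0.031]
```

step_arm --motion '[{"slide":[1,0.5,50],"dr":[0.02,0,0.03],"jaw":60},{"slide":[1,0.5,90],"dr":[0.02,0,0.03],"jaw":60},{"slide":[1,0.5,109],"dr":[0.02,0,0.03],"jaw":60},{"slide":[1,0.5,109],"dr":[0.02,0,0.03],"jaw":60},{"slide":[1,0.5,109],"dr":[0.02,0,0.03],"jaw":15},{"slide":[1,0.5,109],"dr":[0.02,0,0.03],"jaw":15},{"slide":[1,0.5,109],"dr":[0.02,0,0.03],"jaw":15},{"slide":[1,0.5,109],"dr":[0.02,0,0.03],"jaw":15}]'

```text
clock: 2.1
position: [559.0, -385.6, 84.0]
ee_rot: [0.772, -0.635, 0.003, -0.001]
contact_force: [-1.4, 1.0, 6.2]
gripper_width: 22.1
grasp_force: 59.0
```

```bash
python3 -c "
from g import *
st();go([558,-383.5,235],down(-1));go(BORE[3]+[0,0,175],down(-1));print(BORE)"
```

```text
t 2.1 pos [ 559.  -385.6   84. ] rv [[0.193, -0.981, 0.006], [-0.981, -0.193, -0.003], [0.004, -0.005, -1.0]] F [-1.4  1.   6.2] w 22.1 g 59.0
slide [-1.7, -0.2, -151.0] dr [-0.036, -0.027, -0.022]
slide [-333.8, -81.1, -151.8] dr [-0.036, -0.027, -0.022]
[array([552.216 ,  63.9524,  60.    ]), array([559.272 ,  28.6508,  60.    ]), array([566.328 ,  -6.6508,  60.    ]), array([573.384 , -41.9524,  60.    ])]
```

step_arm --motion '[{"slide":[0,0,-20],"jaw":15},{"slide":[0,0,-60],"jaw":15},{"slide":[0,0,-110],"jaw":15},{"slide":[0,0,-151],"jaw":15},{"slide":[0,0,-151],"jaw":15},{"slide":[-50,-12,-151],"jaw":15},{"slide":[-100,-25,-151],"jaw":15},{"slide":[-100,-25,-151],"jaw":15}]'

```text
$.motion[0]: bad value
```

```bash
python3 -c "
from g import *
st()
t=optics.get_image('top');s=optics.get_image('side')
p=proj('top',[arm.read_state()['position']])[0].astype(int);q=proj('side',[arm.read_state()['position']])[0].astype(int);print(p,q)
def c(i,p): 
  x=min(max(p[0]-65,0),430);y=min(max(p[1]-65,0),290);return cv2.resize(i[y:y+130,x:x+130],(400,400),interpolation=2),(x,y)
a,A=c(t,p);b,B=c(s,q);print(A,B)
cv2.imwrite('pics/h1.png',np.hstack([a,b]));cv2.imwrite('pics/ts.png',s)
go(BORE[3]+[0,0,175],down(-1))"
```

```text
t 2.1 pos [ 559.  -385.6   84. ] rv [[0.193, -0.981, 0.006], [-0.981, -0.193, -0.003], [0.004, -0.005, -1.0]] F [-1.4  1.   6.2] w 22.1 g 59.0
[430 215] [415 315]
(np.int64(365), np.int64(150)) (np.int64(350), np.int64(250))
slide [-333.9, -81.1, -151.8] dr [-0.035, -0.027, -0.022]
```

View pics/h1.png

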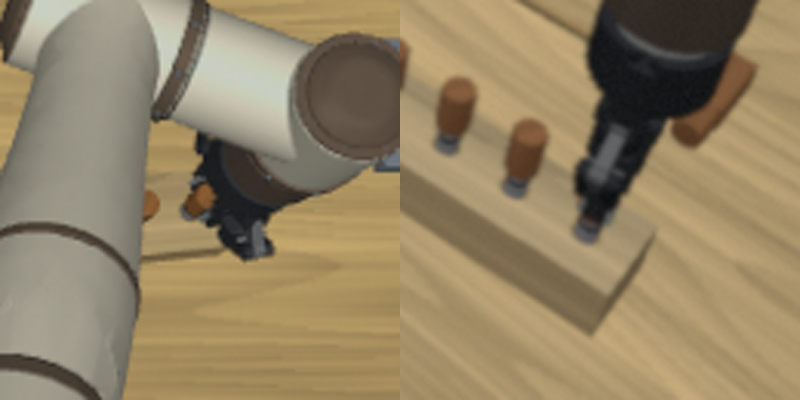

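The crops show the fingers on punch3's head, at about (588,215) in the crop. It is gripped, so I lift it.

step_arm --motion '[{"slide":[0,0,-20],"dr":[0,0,0],"jaw":15},{"slide":[0,0,-60],"dr":[0,0,0],"jaw":15},{"slide":[0,0,-110],"dr":[0,0,0],"jaw":15},{"slide":[0,0,-151],"dr":[0,0,0],"jaw":15},{"slide":[-50,-12,-151],"dr":[0,0,0],"jaw":15},{"slide":[-100,-25,-151],"dr":[0,0,0],"jaw":15},{"slide":[-150,-37,-151],"dr":[0,0,0],"jaw":15},{"slide":[-150,-37,-151],"dr":[0,0,0],"jaw":15}]'

```text
clock: 3.2
position: [565.1, -227.2, 232.8]
ee_rot: [0.774, -0.634, 0.001, -0.001]
contact_force: [-0.4, -1.4, -1.3]
gripper_width: 22.3
grasp_force: 59.6
```

```bash
cat > look.py <<'E'
from g import *
def look(name,sz=65):
    "crops of both views around the TCP, side by side"
    s=st(); o=[]
    for n in("top","side"):
        i=optics.get_image(n);p=proj(n,[s["position"]])[0].astype(int)
        x=min(max(p[0]-sz,0),560-2*sz);y=min(max(p[1]-sz,0),420-2*sz);print(n,"tcp",p,"crop0",(x,y),"scale",200/sz)
        o.append(cv2.resize(i[y:y+2*sz,x:x+2*sz],(400,400),interpolation=2)); cv2.imwrite(f"pics/raw_{n}.png",i)
    cv2.imwrite(f"pics/{name}.png",np.hstack(o))
E
python3 -c "
from look import *
look('h2')
go(BORE[3]+[0,0,175],down(-1))"
```

```text
t 3.2 pos [ 565.1 -227.2  232.8] rv [[0.197, -0.98, 0.003], [-0.98, -0.197, 0.0], [0.0, -0.003, -1.0]] F [-0.4 -1.4 -1.3] w 22.3 g 59.6
top tcp [381 200] crop0 (np.int64(316), np.int64(135)) scale 3.076923076923077
side tcp [364 218] crop0 (np.int64(299), np.int64(153)) scale 3.076923076923077
slide [-182.8, -44.5, -2.3] dr [-0.018, -0.009, -0.018]
```

View pics/h2.png

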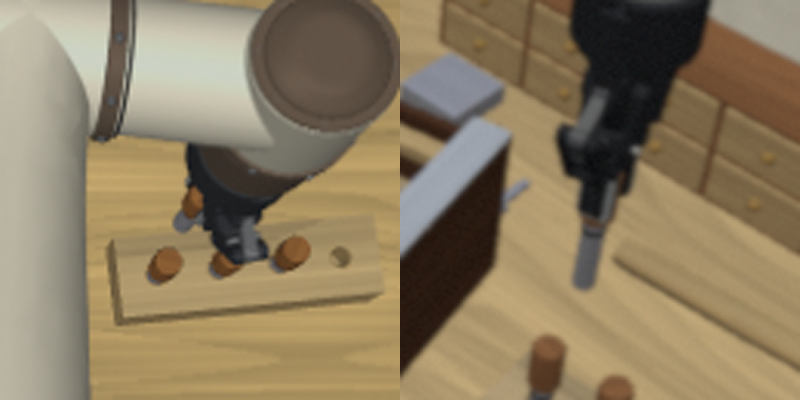

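The punch is held and near vertical. Its foot is near raw pixel (375,208) in top and (359,245.5) in side.

```bash
python3 -c "
from g import *
print(tri([375,208],[359,245.5]))
x=arm.read_state()['position']+[0,0,-74]
print(proj('top',[x]),proj('side',[x]))"
```

```text
(array([ 564.15202178, -226.57810006,  156.82232293]), np.float64(2.469898263228279))
[[376.82262899 207.0499268 ]] [[360.12688599 245.56893344]]
```

step_arm --motion '[{"slide":[-50,-12,-2],"dr":[0,0,0],"jaw":15},{"slide":[-100,-25,-2],"dr":[0,0,0],"jaw":15},{"slide":[-150,-37,-2],"dr":[0,0,0],"jaw":15},{"slide":[-181.5,-45,-2],"dr":[-0.02,-0.01,-0.02],"jaw":15},{"slide":[-181.5,-45,-2],"dr":[-0.02,-0.01,-0.02],"jaw":15},{"slide":[-181.5,-45,30],"dr":[-0.02,-0.01,-0.02],"jaw":15},{"slide":[-181.5,-45,70],"dr":[-0.02,-0.01,-0.02],"jaw":15},{"slide":[-181.5,-45,80],"dr":[-0.02,-0.01,-0.02],"jaw":15}]'

```text
clock: 4.3
position: [572.9, -45.8, 150.0]
ee_rot: [0.772, -0.635, -0.002, 0.002]
contact_force: [-0.3, -0.2, -0.4]
gripper_width: 22.4
grasp_force: 59.6
```

```bash
python3 -c "
from look import *
look('h3',50)
go([574,-43.5,84],down(-1))"
```

```text
t 4.3 pos [572.9 -45.8 150. ] rv [[0.193, -0.981, -0.006], [-0.981, -0.193, -0.001], [0.0, 0.006, -1.0]] F [-0.3 -0.2 -0.4] w 22.4 g 59.6
top tcp [301 205] crop0 (np.int64(251), np.int64(155)) scale 4.0
side tcp [297 203] crop0 (np.int64(247), np.int64(153)) scale 4.0
slide [-1.9, -0.0, 68.1] dr [0.015, -0.006, -0.017]
```

View pics/h3.png

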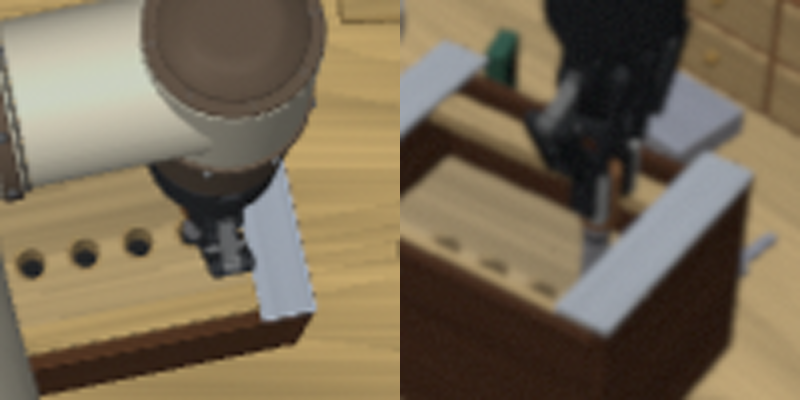

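The punch is over the end bore and the other bores are clear. I descend in small steps.

step_arm --motion '[{"slide":[-1.9,0,4],"dr":[0.015,0,-0.02],"jaw":15},{"slide":[-1.9,0,8],"dr":[0.015,0,-0.02],"jaw":15},{"slide":[-1.9,0,12],"dr":[0.015,0,-0.02],"jaw":15},{"slide":[-1.9,0,17],"dr":[0.015,0,-0.02],"jaw":15},{"slide":[-1.9,0,22],"dr":[0.015,0,-0.02],"jaw":15},{"slide":[-1.9,0,28],"dr":[0.015,0,-0.02],"jaw":15},{"slide":[-1.9,0,34],"dr":[0.015,0,-0.02],"jaw":15},{"slide":[-1.9,0,36],"dr":[0.015,0,-0.02],"jaw":15}]'

```text
clock: 5.4
position: [574.1, -42.4, 116.2]
ee_rot: [0.774, -0.633, 0.001, -0.0]
contact_force: [-0.2, -2.5, 0.4]
gripper_width: 21.8
grasp_force: 59.9
```

```bash
python3 -c "
from g import *
st()
go([574,-43.5,84],down(-1))"
```

```text
t 5.4 pos [574.1 -42.4 116.2] rv [[0.198, -0.98, 0.001], [-0.98, -0.198, -0.001], [0.001, -0.001, -1.0]] F [-0.2 -2.5  0.4] w 21.8 g 59.9
slide [1.1, 0.3, 32.2] dr [-0.008, -0.006, 0.014]
```

step_arm --motion '[{"slide":[0.7,0,5],"dr":[0,0,0],"jaw":15},{"slide":[0.7,0,10],"dr":[0,0,0],"jaw":15},{"slide":[0.7,0,15],"dr":[0,0,0],"jaw":15},{"slide":[0.7,0,20],"dr":[0,0,0],"jaw":15},{"slide":[0.7,0,25],"dr":[0,0,0],"jaw":15},{"slide":[0.7,0,29],"dr":[0,0,0],"jaw":15},{"slide":[0.7,0,32],"dr":[0,0,0],"jaw":15},{"slide":[0.7,0,33],"dr":[0,0,0],"jaw":15}]'

```text
clock: 6.4
position: [574.5, -43.1, 84.8]
ee_rot: [0.774, -0.633, 0.001, -0.0]
contact_force: [-2.9, -2.4, 5.6]
gripper_width: 22.3
grasp_force: 60.5
```

```bash
python3 -c "
from look import *
look('h4',50)
go([574,-43.5,84],down(-1))"
```

```text
t 6.4 pos [574.5 -43.1  84.8] rv [[0.198, -0.98, 0.002], [-0.98, -0.198, -0.001], [0.001, -0.002, -1.0]] F [-2.9 -2.4  5.6] w 22.3 g 60.5
top tcp [299 209] crop0 (np.int64(249), np.int64(159)) scale 4.0
side tcp [295 223] crop0 (np.int64(245), np.int64(173)) scale 4.0
slide [0.3, 0.6, 0.8] dr [-0.015, -0.007, 0.017]
```

View pics/h4.png

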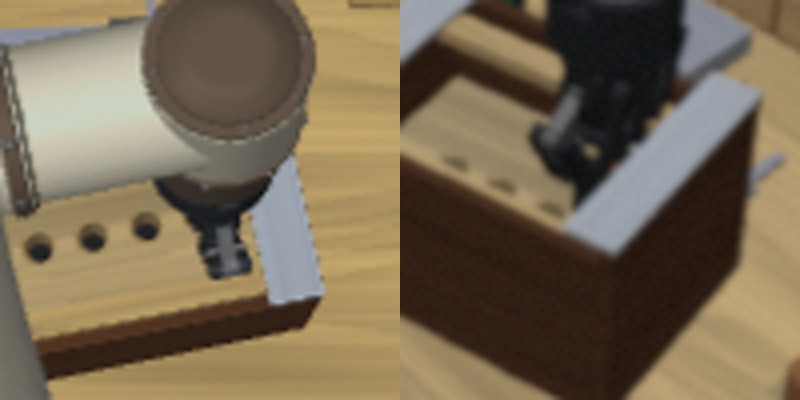

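The punch is nearly down and the force is about that of the plug. I push on until the force climbs.

step_arm --motion '[{"slide":[0,0,1.5],"dr":[0,0,0],"jaw":15},{"slide":[0,0,2],"dr":[0,0,0],"jaw":15},{"slide":[0,0,2.5],"dr":[0,0,0],"jaw":15},{"slide":[0,0,2.5],"dr":[0,0,0],"jaw":15},{"slide":[0,0,3],"dr":[0,0,0],"jaw":15},{"slide":[0,0,3],"dr":[0,0,0],"jaw":15},{"slide":[0,0,3],"dr":[0,0,0],"jaw":15},{"slide":[0,0,3],"dr":[0,0,0],"jaw":15}]'

```text
clock: 7.5
position: [574.7, -43.2, 83.9]
ee_rot: [0.774, -0.633, 0.002, -0.001]
contact_force: [-4.9, -2.2, 15.7]
gripper_width: 22.2
grasp_force: 61.7
```

It has bottomed: z is 83.9, the expected 84, and the force is rising. I release and go to punch2.

step_arm --motion '[{"slide":[0,0,0],"dr":[0,0,0],"jaw":45},{"slide":[0,0,0],"dr":[0,0,0],"jaw":45},{"slide":[0,0,-45],"dr":[0,0,0],"jaw":45},{"slide":[0,0,-90],"dr":[0,0,0],"jaw":45},{"slide":[60,17,-90],"dr":[0,0,0],"jaw":60},{"slide":[120,34,-90],"dr":[0,0,0],"jaw":60},{"slide":[180,50,-90],"dr":[0,0,0],"jaw":60},{"slide":[240,67,-90],"dr":[0,0,0],"jaw":60}]'

```text
clock: 8.5
position: [556.4, -292.9, 170.4]
ee_rot: [0.774, -0.633, 0.001, -0.001]
contact_force: [0.8, -0.3, -0.3]
gripper_width: 60.3
grasp_force: 0.0
```

```bash
python3 -c "
from look import *
st();go([553,-330,80],down(-1))
i=optics.get_image('top');j=optics.get_image('side');cv2.imwrite('pics/h5.png',np.hstack([cv2.resize(i[160:260,225:325],(400,400)),cv2.resize(j[165:275,220:330],(400,400))]))"
```

```text
t 8.5 pos [ 556.4 -292.9  170.4] rv [[0.199, -0.98, 0.003], [-0.98, -0.199, 0.0], [0.0, -0.003, -1.0]] F [ 0.8 -0.3 -0.3] w 60.3 g 0.0
slide [35.7, 10.9, 90.4] dr [-0.02, -0.002, 0.019]
```

View pics/h5.png

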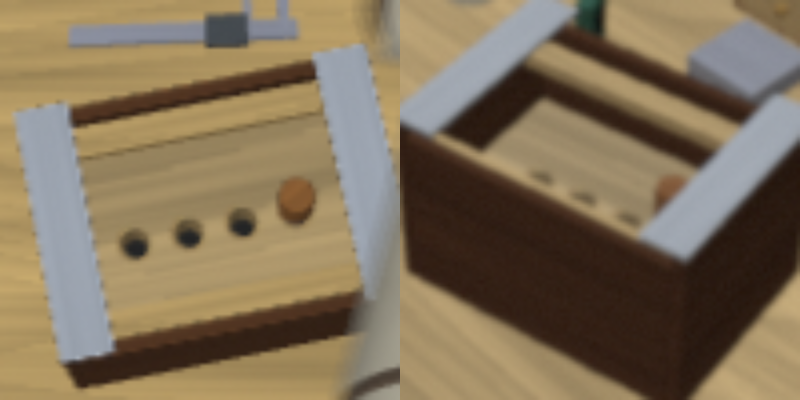

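Punch3 sits in the end bore with its head low, at about (295,200) in the crop. Next is punch2.

step_arm --motion '[{"slide":[34.5,10.9,20],"dr":[-0.02,0,0.02],"jaw":60},{"slide":[34.5,10.9,55],"dr":[-0.02,0,0.02],"jaw":60},{"slide":[34.5,10.9,89],"dr":[-0.02,0,0.02],"jaw":60},{"slide":[34.5,10.9,89],"dr":[-0.02,0,0.02],"jaw":60},{"slide":[34.5,10.9,89],"dr":[-0.02,0,0.02],"jaw":15},{"slide":[34.5,10.9,89],"dr":[-0.02,0,0.02],"jaw":15},{"slide":[34.5,10.9,89],"dr":[-0.02,0,0.02],"jaw":15},{"slide":[34.5,10.9,89],"dr":[-0.02,0,0.02],"jaw":15}]'

```text
clock: 9.6
position: [553.7, -327.7, 84.0]
ee_rot: [0.773, -0.634, 0.002, -0.0]
contact_force: [-1.1, 1.2, 6.1]
gripper_width: 22.4
grasp_force: 59.0
```

```bash
python3 -c "
from look import *
s=st();off=s['position'][:2]-[553,-330];print(off);go(np.r_[BORE[2][:2]+off,240],down(-1))"
```

```text
t 9.6 pos [ 553.7 -327.7   84. ] rv [[0.196, -0.981, 0.003], [-0.981, -0.196, -0.002], [0.003, -0.002, -1.0]] F [-1.1  1.2  6.1] w 22.4 g 59.0
[0.701864   2.32743577]
slide [-314.1, -76.8, -156.7] dr [-0.018, -0.019, -0.001]
```

step_arm --motion '[{"slide":[0,0,-30],"dr":[0,0,0],"jaw":15},{"slide":[0,0,-90],"dr":[0,0,0],"jaw":15},{"slide":[-25,-6,-145],"dr":[0,0,0],"jaw":15},{"slide":[-83,-20,-156],"dr":[0,0,0],"jaw":15},{"slide":[-142,-35,-156],"dr":[0,0,0],"jaw":15},{"slide":[-201,-49,-156],"dr":[0,0,0],"jaw":15},{"slide":[-260,-64,-156],"dr":[0,0,0],"jaw":15},{"slide":[-310,-76,-156],"dr":[0,0,0],"jaw":15}]'

```text
clock: 10.6
position: [566.0, -6.0, 237.4]
ee_rot: [0.773, -0.634, -0.0, 0.0]
contact_force: [1.0, -0.4, -2.3]
gripper_width: 22.0
grasp_force: 60.1
```

```bash
python3 -c "
from look import *
s=st();go(np.r_[BORE[2][:2]+[.7,2.0],140],down(-1))"
```

```text
t 10.6 pos [566.   -6.  237.4] rv [[0.196, -0.981, -0.001], [-0.981, -0.196, 0.0], [-0.0, 0.001, -1.0]] F [ 1.  -0.4 -2.3] w 22.0 g 60.1
slide [-1.1, -1.4, 97.4] dr [0.006, 0.003, -0.002]
```

step_arm --motion '[{"slide":[-0.5,-1,40],"dr":[0,0,0],"jaw":15},{"slide":[-0.5,-1,80],"dr":[0,0,0],"jaw":15},{"slide":[-0.5,-1,90],"dr":[0,0,0],"jaw":15},{"slide":[-0.5,-1,95],"dr":[0,0,0],"jaw":15},{"slide":[-0.5,-1,100],"dr":[0,0,0],"jaw":15},{"slide":[-0.5,-1,106],"dr":[0,0,0],"jaw":15},{"slide":[-0.5,-1,112],"dr":[0,0,0],"jaw":15},{"slide":[-0.5,-1,118],"dr":[0,0,0],"jaw":15}]'

```text
clock: 11.6
position: [571.5, -8.6, 132.1]
ee_rot: [0.775, -0.632, 0.006, -0.001]
contact_force: [-12.5, 0.5, 56.5]
gripper_width: 22.3
grasp_force: 71.5
```

```bash
python3 -c "
from look import *
s=st();go(np.r_[BORE[2][:2]+[.7,2.0],84],down(-1))"
```

```text
t 11.6 pos [571.5  -8.6 132.1] rv [[0.201, -0.98, 0.01], [-0.98, -0.201, -0.005], [0.007, -0.009, -1.0]] F [-12.5   0.5  56.5] w 22.3 g 71.5
slide [-5.1, 4.0, 48.0] dr [-0.067, -0.048, 0.034]
```

It has jammed on the rim: the foot is near z 58 and the force is 56 N. I back off and look.

step_arm --motion '[{"slide":[0,0,-15],"dr":[0,0,0],"jaw":15},{"slide":[0,0,-20],"dr":[0,0,0],"jaw":15},{"slide":[0,0,-25],"dr":[0,0,0],"jaw":15},{"slide":[0,0,-25],"dr":[0,0,0],"jaw":15},{"slide":[0,0,-25],"dr":[0,0,0],"jaw":15},{"slide":[0,0,-25],"dr":[0,0,0],"jaw":15},{"slide":[0,0,-25],"dr":[0,0,0],"jaw":15},{"slide":[0,0,-25],"dr":[0,0,0],"jaw":15}]'

```text
clock: 12.6
position: [567.5, -7.6, 144.6]
ee_rot: [0.773, -0.634, -0.0, 0.0]
contact_force: [0.3, -0.8, -1.9]
gripper_width: 22.3
grasp_force: 63.6
```

```bash
python3 -c "
from look import *
look('h6',40);go(np.r_[BORE[2][:2]+[.7,2.0],140],down(-1))"
```

```text
t 12.6 pos [567.5  -7.6 144.6] rv [[0.195, -0.981, -0.001], [-0.981, -0.195, -0.001], [0.0, 0.001, -1.0]] F [ 0.3 -0.8 -1.9] w 22.3 g 63.6
top tcp [285 207] crop0 (np.int64(245), np.int64(167)) scale 5.0
side tcp [283 198] crop0 (np.int64(243), np.int64(158)) scale 5.0
slide [-3.1, -0.1, 4.7] dr [0.003, -0.003, -0.006]
```

View pics/h6.png

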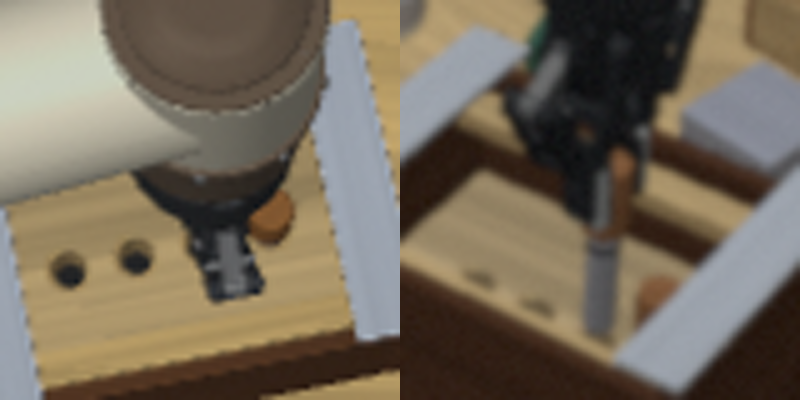

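```bash
python3 -c "
from g import *
p=arm.read_state()['position'];print(p)
for o in([0,0,-74],[-.7,-2.3,-74],[-.7,-2.3,14]): print(proj('side',[p+o]),proj('side',[p+o+np.array([8,0,0])]))
s=cv2.imread('pics/raw_side.png')[180:226,268:300];g=cv2.cvtColor(s,cv2.COLOR_BGR2GRAY)
H=cv2.cvtColor(s,cv2.COLOR_BGR2HSV)
for r in range(26,46,2): print(180+r,[int(x) for x in H[r,8:28,1]])
"
```

```text
[567.51986073  -7.67827957 144.72474562]
[[282.95097617 221.89531838]] [[285.29793829 220.32791635]]
[[283.41810279 222.51026951]] [[285.76658916 220.93836353]]
[[284.25812521 194.50505017]] [[286.734049   192.95696117]]
206 [84, 84, 81, 79, 63, 35, 33, 47, 44, 38, 61, 80, 83, 88, 92, 99, 110, 128, 147, 151]
208 [82, 82, 81, 76, 54, 13, 12, 4, 4, 16, 54, 79, 81, 83, 83, 83, 84, 84, 86, 92]
210 [82, 84, 81, 70, 36, 5, 3, 6, 6, 9, 43, 74, 79, 81, 84, 81, 82, 81, 82, 83]
212 [82, 83, 79, 68, 32, 5, 8, 3, 3, 12, 52, 76, 83, 84, 83, 83, 88, 89, 88, 91]
214 [82, 81, 80, 64, 28, 5, 6, 9, 6, 20, 62, 80, 82, 83, 90, 106, 120, 131, 132, 131]
216 [81, 81, 80, 64, 19, 5, 6, 6, 6, 20, 61, 81, 84, 87, 99, 129, 136, 137, 141, 136]
218 [82, 79, 79, 56, 17, 5, 6, 6, 3, 33, 70, 80, 85, 91, 113, 137, 140, 135, 117, 75]
220 [82, 83, 77, 54, 13, 6, 9, 3, 6, 37, 70, 82, 82, 90, 113, 132, 113, 58, 16, 10]
222 [85, 82, 79, 63, 25, 5, 6, 3, 9, 46, 75, 80, 84, 90, 93, 55, 10, 12, 21, 22]
224 [92, 90, 91, 87, 70, 47, 35, 44, 55, 74, 83, 80, 75, 55, 17, 12, 20, 22, 22, 23]
```

step_arm --motion '[{"slide":[-1.5,0,1],"dr":[0,0,0],"jaw":15},{"slide":[-3,0,2],"dr":[0,0,0],"jaw":15},{"slide":[-3,0,3],"dr":[0,0,0],"jaw":15},{"slide":[-3,0,4],"dr":[0,0,0],"jaw":15},{"slide":[-3,0,4],"dr":[0,0,0],"jaw":15},{"slide":[-3,0,4],"dr":[0,0,0],"jaw":15},{"slide":[-3,0,4],"dr":[0,0,0],"jaw":15},{"slide":[-3,0,4],"dr":[0,0,0],"jaw":15}]'

```text
clock: 13.7
position: [566.9, -4.7, 140.7]
ee_rot: [0.773, -0.634, 0.0, 0.0]
contact_force: [0.5, -0.4, -1.3]
gripper_width: 22.2
grasp_force: 63.6
```

```bash
python3 -c "
from look import *
look('h7',40)
p=arm.read_state()['position']
print('bores side',proj('side',BORE).round(1).tolist(),'foot pred',proj('side',[p-[0,0,74]]).round(1))
for k in(0,1):
  c=proj('side',[BORE[k]])[0];s=cv2.imread('pics/raw_side.png');g=cv2.cvtColor(s,cv2.COLOR_BGR2GRAY);x,y=c.round().astype(int)
  print(x-9,y-8);print(g[y-8:y+4,x-9:x+10])
"
```

```text
t 13.7 pos [566.9  -4.7 140.7] rv [[0.195, -0.981, -0.0], [-0.981, -0.195, -0.0], [0.0, 0.0, -1.0]] F [ 0.5 -0.4 -1.3] w 22.2 g 63.6
top tcp [284 208] crop0 (np.int64(244), np.int64(168)) scale 5.0
side tcp [282 199] crop0 (np.int64(242), np.int64(159)) scale 5.0
bores side [[258.2, 213.6], [270.1, 219.3], [282.2, 225.1], [294.7, 231.1]] foot pred [[281.9 222.6]]
249 206
[[137 136 135 136 136 135 135 136 136 137 139 141 142 143 143 141 140 138
  136]
 [138 138 137 136 136 134 135 136 135 135 136 138 139 139 142 142 143 141
  139]
 [146 142 139 137 137 137 135 134 134 133 135 133 134 137 137 141 142 144
  142]
 [152 150 145 142 140 139 136 136 134 135 133 134 134 134 135 136 136 139
  141]
 [157 154 153 150 146 143 137 137 136 134 133 133 134 134 134 133 134 134
  135]
 [155 156 156 156 152 146 137 132 131 130 131 131 132 134 134 133 132 132
  133]
 [143 150 155 156 154 145 131 119 114 112 112 116 126 134 134 133 132 132
  132]
 [109 127 143 151 153 148 137 116 104  96  95 101 116 131 136 136 134 133
  132]
 [ 71  87 109 126 143 148 144 135 121 108  98  96 110 128 137 139 136 135
  13
[... 527 characters left out ...]
 133 133 131 132 131 131 131 134 136 137 125
  104]
 [118 135 144 144 139 137 136 135 134 133 132 132 132 129 130 131 130 121
  103]
 [139 147 152 152 146 140 135 134 134 132 131 133 131 131 130 129 128 119
  101]
 [146 153 155 155 149 140 129 126 124 123 124 127 130 132 132 130 127 118
  101]
 [131 143 151 153 150 137 119 108 103 102 105 113 124 132 132 132 126 113
   99]
 [ 94 114 132 143 146 141 125 110 100  93  92 101 115 132 137 133 127 114
   99]
 [ 64  78  93 113 130 138 139 134 125 113 100 100 112 135 142 140 132 115
  100]
 [ 50  54  62  76  94 114 128 140 142 136 127 116 123 142 150 149 137 118
  100]
 [ 47  48  50  56  63  76  93 113 127 139 142 139 143 151 154 153 143 119
   98]]
```

step_arm --motion '[{"slide":[-0.5,0.4,3],"dr":[0,0,0],"jaw":15},{"slide":[-0.5,0.4,6],"dr":[0,0,0],"jaw":15},{"slide":[-0.5,0.4,9],"dr":[0,0,0],"jaw":15},{"slide":[-0.5,0.4,12],"dr":[0,0,0],"jaw":15},{"slide":[-0.5,0.4,14],"dr":[0,0,0],"jaw":15},{"slide":[-0.5,0.4,16],"dr":[0,0,0],"jaw":15},{"slide":[-0.5,0.4,17],"dr":[0,0,0],"jaw":15},{"slide":[-0.5,0.4,17],"dr":[0,0,0],"jaw":15}]'

```text
clock: 14.8
position: [567.0, -4.2, 123.5]
ee_rot: [0.773, -0.634, 0.0, -0.0]
contact_force: [1.6, -0.5, -1.8]
gripper_width: 21.9
grasp_force: 63.0
```

It went in: the foot is at about 49.5 with no load. I continue down.

step_arm --motion '[{"slide":[0,0,6],"dr":[0,0,0],"jaw":15},{"slide":[0,0,12],"dr":[0,0,0],"jaw":15},{"slide":[0,0,18],"dr":[0,0,0],"jaw":15},{"slide":[0,0,24],"dr":[0,0,0],"jaw":15},{"slide":[0,0,30],"dr":[0,0,0],"jaw":15},{"slide":[0,0,36],"dr":[0,0,0],"jaw":15},{"slide":[0,0,40],"dr":[0,0,0],"jaw":15},{"slide":[0,0,41],"dr":[0,0,0],"jaw":15}]'

```text
clock: 15.8
position: [567.0, -4.4, 83.5]
ee_rot: [0.773, -0.634, 0.001, 0.0]
contact_force: [2.1, -0.0, 8.2]
gripper_width: 22.2
grasp_force: 63.8
```

step_arm --motion '[{"slide":[0,0,1],"dr":[0,0,0],"jaw":15},{"slide":[0,0,2],"dr":[0,0,0],"jaw":15},{"slide":[0,0,3],"dr":[0,0,0],"jaw":15},{"slide":[0,0,3],"dr":[0,0,0],"jaw":15},{"slide":[0,0,3.5],"dr":[0,0,0],"jaw":15},{"slide":[0,0,3.5],"dr":[0,0,0],"jaw":15},{"slide":[0,0,3.5],"dr":[0,0,0],"jaw":15},{"slide":[0,0,3.5],"dr":[0,0,0],"jaw":15}]'

```text
clock: 16.8
position: [567.4, -4.7, 83.3]
ee_rot: [0.774, -0.634, 0.002, -0.0]
contact_force: [-3.5, -1.3, 20.7]
gripper_width: 22.2
grasp_force: 66.4
```

Bottomed. I release and go to punch1.

step_arm --motion '[{"slide":[0,0,0],"dr":[0,0,0],"jaw":45},{"slide":[0,0,0],"dr":[0,0,0],"jaw":45},{"slide":[0,0,-45],"dr":[0,0,0],"jaw":45},{"slide":[0,0,-90],"dr":[0,0,0],"jaw":45},{"slide":[60,17,-90],"dr":[0,0,0],"jaw":60},{"slide":[120,34,-90],"dr":[0,0,0],"jaw":60},{"slide":[180,50,-90],"dr":[0,0,0],"jaw":60},{"slide":[235,66,-90],"dr":[0,0,0],"jaw":60}]'

```text
clock: 17.8
position: [546.3, -249.2, 168.1]
ee_rot: [0.773, -0.634, -0.001, 0.001]
contact_force: [1.1, 0.0, -0.8]
gripper_width: 60.3
grasp_force: 0.0
```

```bash
python3 -c "
from look import *
st();go([548.5,-275.5,80],down(-1))"
```

```text
t 17.8 pos [ 546.3 -249.2  168.1] rv [[0.195, -0.981, -0.003], [-0.981, -0.195, 0.001], [-0.001, 0.003, -1.0]] F [ 1.1  0.  -0.8] w 60.3 g 0.0
slide [26.3, 2.7, 88.1] dr [0.023, 0.008, -0.007]
```

step_arm --motion '[{"slide":[26,2.7,20],"dr":[0.02,0,0],"jaw":60},{"slide":[26,2.7,50],"dr":[0.02,0,0],"jaw":60},{"slide":[26,2.7,70],"dr":[0.02,0,0],"jaw":60},{"slide":[26,2.7,84],"dr":[0.02,0,0],"jaw":60},{"slide":[26,2.7,84],"dr":[0.02,0,0],"jaw":60},{"slide":[26,2.7,84],"dr":[0.02,0,0],"jaw":60},{"slide":[26,2.7,84],"dr":[0.02,0,0],"jaw":60},{"slide":[26,2.7,84],"dr":[0.02,0,0],"jaw":60}]'

```text
clock: 18.8
position: [550.4, -273.7, 86.2]
ee_rot: [0.773, -0.634, 0.002, -0.001]
contact_force: [0.6, -0.0, -0.3]
gripper_width: 59.9
grasp_force: 0.0
```

```bash
python3 -c "
from look import *
st();go([548.5,-275.5,80],down(-1))"
```

```text
t 18.8 pos [ 550.4 -273.7   86.2] rv [[0.195, -0.981, 0.004], [-0.981, -0.195, -0.0], [0.001, -0.004, -1.0]] F [ 0.6 -0.  -0.3] w 59.9 g 0.0
slide [1.4, 2.2, 6.1] dr [-0.026, -0.007, -0.004]
```

step_arm --motion '[{"slide":[1.4,2.2,2],"dr":[-0.03,0,0],"jaw":60},{"slide":[1.4,2.2,2],"dr":[-0.03,0,0],"jaw":60},{"slide":[1.4,2.2,2],"dr":[-0.03,0,0],"jaw":15},{"slide":[1.4,2.2,2],"dr":[-0.03,0,0],"jaw":15},{"slide":[1.4,2.2,2],"dr":[-0.03,0,0],"jaw":15},{"slide":[1.4,2.2,2],"dr":[-0.03,0,0],"jaw":15},{"slide":[1.4,2.2,2],"dr":[-0.03,0,0],"jaw":15},{"slide":[1.4,2.2,2],"dr":[-0.03,0,0],"jaw":15}]'

```text
clock: 19.8
position: [548.3, -275.6, 83.6]
ee_rot: [0.773, -0.634, -0.0, 0.001]
contact_force: [-0.0, -0.7, 1.5]
gripper_width: 22.5
grasp_force: 59.0
```

```bash
python3 -c "
from look import *
s=st();go(np.r_[BORE[1][:2]+[.7,.2],240],down(-1))"
```

```text
t 19.8 pos [ 548.3 -275.6   83.6] rv [[0.195, -0.981, -0.001], [-0.981, -0.195, -0.001], [0.001, 0.001, -1.0]] F [-0.  -0.7  1.5] w 22.5 g 59.0
slide [-296.2, -70.7, -156.7] dr [0.01, -0.005, -0.005]
```

step_arm --motion '[{"slide":[0,0,-30],"dr":[0,0,0],"jaw":15},{"slide":[0,0,-90],"dr":[0,0,0],"jaw":15},{"slide":[-20,-5,-145],"dr":[0,0,0],"jaw":15},{"slide":[-78,-18,-156],"dr":[0,0,0],"jaw":15},{"slide":[-137,-32,-156],"dr":[0,0,0],"jaw":15},{"slide":[-196,-46,-156],"dr":[0,0,0],"jaw":15},{"slide":[-250,-60,-156],"dr":[0,0,0],"jaw":15},{"slide":[-296,-70.5,-156],"dr":[0,0,0],"jaw":15}]'

```text
clock: 20.8
position: [558.8, 30.8, 238.3]
ee_rot: [0.773, -0.634, -0.001, 0.001]
contact_force: [1.6, -0.5, -1.9]
gripper_width: 22.0
grasp_force: 60.0
```

```bash
python3 -c "
from look import *
s=st();go(np.r_[BORE[1][:2]+[.3,.2],140],down(-1))"
```

```text
t 20.8 pos [558.8  30.8 238.3] rv [[0.196, -0.981, -0.004], [-0.981, -0.196, -0.001], [-0.0, 0.004, -1.0]] F [ 1.6 -0.5 -1.9] w 22.0 g 60.0
slide [2.1, -0.7, 98.3] dr [0.026, 0.001, -0.001]
```

step_arm --motion '[{"slide":[0,0,30],"dr":[0,0,0],"jaw":15},{"slide":[0,0,65],"dr":[0,0,0],"jaw":15},{"slide":[0,0,90],"dr":[0,0,0],"jaw":15},{"slide":[0,0,95],"dr":[0,0,0],"jaw":15},{"slide":[0,0,95],"dr":[0,0,0],"jaw":15},{"slide":[0,0,95],"dr":[0,0,0],"jaw":15},{"slide":[0,0,95],"dr":[0,0,0],"jaw":15},{"slide":[0,0,95],"dr":[0,0,0],"jaw":15}]'

```text
clock: 21.8
position: [559.8, 28.6, 144.7]
ee_rot: [0.773, -0.634, -0.0, 0.0]
contact_force: [-0.8, 0.1, -1.5]
gripper_width: 22.1
grasp_force: 60.0
```

```bash
python3 -c "
from look import *
s=st();go(np.r_[BORE[1][:2]+[.3,.2],140],down(-1))"
```

```text
t 21.8 pos [559.8  28.6 144.7] rv [[0.195, -0.981, -0.001], [-0.981, -0.195, -0.0], [0.0, 0.001, -1.0]] F [-0.8  0.1 -1.5] w 22.1 g 60.0
slide [-0.3, 0.2, 4.7] dr [0.005, -0.002, -0.006]
```

Aligned. I go down gently.

step_arm --motion '[{"slide":[-0.3,0.2,3],"dr":[0,0,0],"jaw":15},{"slide":[-0.3,0.2,6],"dr":[0,0,0],"jaw":15},{"slide":[-0.3,0.2,9],"dr":[0,0,0],"jaw":15},{"slide":[-0.3,0.2,12],"dr":[0,0,0],"jaw":15},{"slide":[-0.3,0.2,15],"dr":[0,0,0],"jaw":15},{"slide":[-0.3,0.2,18],"dr":[0,0,0],"jaw":15},{"slide":[-0.3,0.2,20],"dr":[0,0,0],"jaw":15},{"slide":[-0.3,0.2,20],"dr":[0,0,0],"jaw":15}]'

```text
clock: 22.8
position: [559.2, 28.8, 123.9]
ee_rot: [0.773, -0.634, -0.001, 0.001]
contact_force: [-0.1, -0.4, -2.1]
gripper_width: 22.3
grasp_force: 60.0
```

step_arm --motion '[{"slide":[0,0,6],"dr":[0,0,0],"jaw":15},{"slide":[0,0,12],"dr":[0,0,0],"jaw":15},{"slide":[0,0,18],"dr":[0,0,0],"jaw":15},{"slide":[0,0,24],"dr":[0,0,0],"jaw":15},{"slide":[0,0,30],"dr":[0,0,0],"jaw":15},{"slide":[0,0,36],"dr":[0,0,0],"jaw":15},{"slide":[0,0,40],"dr":[0,0,0],"jaw":15},{"slide":[0,0,42],"dr":[0,0,0],"jaw":15}]'

```text
clock: 23.8
position: [559.6, 28.6, 83.5]
ee_rot: [0.773, -0.634, 0.0, 0.001]
contact_force: [-4.9, -0.1, 18.1]
gripper_width: 22.1
grasp_force: 62.0
```

step_arm --motion '[{"slide":[0,0,0.5],"dr":[0,0,0],"jaw":15},{"slide":[0,0,1],"dr":[0,0,0],"jaw":15},{"slide":[0,0,1.5],"dr":[0,0,0],"jaw":15},{"slide":[0,0,2],"dr":[0,0,0],"jaw":15},{"slide":[0,0,2],"dr":[0,0,0],"jaw":15},{"slide":[0,0,2],"dr":[0,0,0],"jaw":15},{"slide":[0,0,2],"dr":[0,0,0],"jaw":15},{"slide":[0,0,2],"dr":[0,0,0],"jaw":15}]'

```text
clock: 24.8
position: [559.8, 28.6, 83.4]
ee_rot: [0.774, -0.634, 0.001, 0.001]
contact_force: [-6.0, 0.0, 19.4]
gripper_width: 22.2
grasp_force: 62.4
```

Bottomed. On to punch0.

step_arm --motion '[{"slide":[0,0,0],"dr":[0,0,0],"jaw":45},{"slide":[0,0,0],"dr":[0,0,0],"jaw":45},{"slide":[0,0,-45],"dr":[0,0,0],"jaw":45},{"slide":[0,0,-90],"dr":[0,0,0],"jaw":45},{"slide":[60,16,-90],"dr":[0,0,0],"jaw":60},{"slide":[120,32,-90],"dr":[0,0,0],"jaw":60},{"slide":[180,48,-90],"dr":[0,0,0],"jaw":60},{"slide":[235,62,-90],"dr":[0,0,0],"jaw":60}]'

```text
clock: 25.8
position: [544.1, -215.6, 169.6]
ee_rot: [0.773, -0.634, -0.001, 0.001]
contact_force: [0.9, -0.4, -0.9]
gripper_width: 60.0
grasp_force: 0.0
```

step_arm --motion '[{"slide":[7.6,2.6,20],"dr":[0,0,0],"jaw":60},{"slide":[7.6,2.6,50],"dr":[0,0,0],"jaw":60},{"slide":[7.6,2.6,75],"dr":[0,0,0],"jaw":60},{"slide":[7.6,2.6,84],"dr":[0,0,0],"jaw":60},{"slide":[7.6,2.6,84],"dr":[0,0,0],"jaw":60},{"slide":[7.6,2.6,84],"dr":[0,0,0],"jaw":60},{"slide":[7.6,2.6,84],"dr":[0,0,0],"jaw":60},{"slide":[7.6,2.6,84],"dr":[0,0,0],"jaw":60}]'

```text
clock: 26.8
position: [543.6, -221.7, 87.1]
ee_rot: [0.773, -0.634, 0.0, 0.0]
contact_force: [-0.2, 1.0, 0.3]
gripper_width: 59.8
grasp_force: 0.0
```

```bash
python3 -c "
from look import *
st();go([544,-222,83],down(-1))"
```

```text
t 26.8 pos [ 543.6 -221.7   87.1] rv [[0.195, -0.981, -0.0], [-0.981, -0.195, -0.001], [0.001, 0.001, -1.0]] F [-0.2  1.   0.3] w 59.8 g 0.0
slide [0.4, -0.4, 4.1] dr [0.004, -0.006, -0.005]
```

step_arm --motion '[{"slide":[0.4,-0.4,2.5],"dr":[0,0,0],"jaw":60},{"slide":[0.4,-0.4,2.5],"dr":[0,0,0],"jaw":60},{"slide":[0.4,-0.4,2.5],"dr":[0,0,0],"jaw":15},{"slide":[0.4,-0.4,2.5],"dr":[0,0,0],"jaw":15},{"slide":[0.4,-0.4,2.5],"dr":[0,0,0],"jaw":15},{"slide":[0.4,-0.4,2.5],"dr":[0,0,0],"jaw":15},{"slide":[0.4,-0.4,2.5],"dr":[0,0,0],"jaw":15},{"slide":[0.4,-0.4,2.5],"dr":[0,0,0],"jaw":15}]'

```text
clock: 27.8
position: [543.9, -222.1, 84.1]
ee_rot: [0.773, -0.634, -0.0, 0.001]
contact_force: [-0.4, -0.4, 1.5]
gripper_width: 22.2
grasp_force: 58.9
```

```bash
python3 -c "
from look import *
s=st();o=s['position'][:2]-[544,-222];print(o);go(np.r_[BORE[0][:2]+[.3,.2]+o,240],down(-1))"
```

```text
t 27.8 pos [ 543.9 -222.1   84.1] rv [[0.195, -0.981, -0.001], [-0.981, -0.195, -0.001], [0.001, 0.001, -1.0]] F [-0.4 -0.4  1.5] w 22.2 g 58.9
[-0.13142921 -0.12011306]
slide [-278.9, -64.0, -156.2] dr [0.01, -0.005, -0.005]
```

step_arm --motion '[{"slide":[0,0,-30],"dr":[0,0,0],"jaw":15},{"slide":[0,0,-90],"dr":[0,0,0],"jaw":15},{"slide":[-15,-4,-145],"dr":[0,0,0],"jaw":15},{"slide":[-70,-16,-156],"dr":[0,0,0],"jaw":15},{"slide":[-128,-29,-156],"dr":[0,0,0],"jaw":15},{"slide":[-186,-43,-156],"dr":[0,0,0],"jaw":15},{"slide":[-240,-55,-156],"dr":[0,0,0],"jaw":15},{"slide":[-279,-64,-156],"dr":[0,0,0],"jaw":15}]'

```text
clock: 28.8
position: [551.3, 66.5, 238.7]
ee_rot: [0.773, -0.634, -0.001, 0.001]
contact_force: [1.3, -0.1, -1.3]
gripper_width: 22.7
grasp_force: 60.1
```

step_arm --motion '[{"slide":[0,0,30],"dr":[0,0,0],"jaw":15},{"slide":[0,0,65],"dr":[0,0,0],"jaw":15},{"slide":[0,0,90],"dr":[0,0,0],"jaw":15},{"slide":[0,0,95],"dr":[0,0,0],"jaw":15},{"slide":[0,0,95],"dr":[0,0,0],"jaw":15},{"slide":[0,0,95],"dr":[0,0,0],"jaw":15},{"slide":[0,0,95],"dr":[0,0,0],"jaw":15},{"slide":[0,0,95],"dr":[0,0,0],"jaw":15}]'

```text
clock: 29.8
position: [552.3, 64.2, 145.2]
ee_rot: [0.773, -0.634, -0.0, 0.0]
contact_force: [0.1, -0.1, -1.6]
gripper_width: 22.5
grasp_force: 60.0
```

```bash
python3 -c "
from look import *
s=st();go(np.r_[BORE[0][:2]+[.2,.1],140],down(-1))"
```

```text
t 29.8 pos [552.3  64.2 145.2] rv [[0.195, -0.981, -0.001], [-0.981, -0.195, -0.0], [0.0, 0.001, -1.0]] F [ 0.1 -0.1 -1.6] w 22.5 g 60.0
slide [0.2, -0.1, 5.2] dr [0.005, -0.001, -0.006]
```

step_arm --motion '[{"slide":[0,0,3],"dr":[0,0,0],"jaw":15},{"slide":[0,0,6],"dr":[0,0,0],"jaw":15},{"slide":[0,0,9],"dr":[0,0,0],"jaw":15},{"slide":[0,0,12],"dr":[0,0,0],"jaw":15},{"slide":[0,0,15],"dr":[0,0,0],"jaw":15},{"slide":[0,0,18],"dr":[0,0,0],"jaw":15},{"slide":[0,0,20],"dr":[0,0,0],"jaw":15},{"slide":[0,0,20],"dr":[0,0,0],"jaw":15}]'

```text
clock: 30.8
position: [552.0, 64.1, 124.4]
ee_rot: [0.773, -0.634, -0.001, 0.001]
contact_force: [0.1, -0.7, -1.1]
gripper_width: 22.3
grasp_force: 60.0
```

step_arm --motion '[{"slide":[0,0,6],"dr":[0,0,0],"jaw":15},{"slide":[0,0,12],"dr":[0,0,0],"jaw":15},{"slide":[0,0,18],"dr":[0,0,0],"jaw":15},{"slide":[0,0,24],"dr":[0,0,0],"jaw":15},{"slide":[0,0,30],"dr":[0,0,0],"jaw":15},{"slide":[0,0,36],"dr":[0,0,0],"jaw":15},{"slide":[0,0,40],"dr":[0,0,0],"jaw":15},{"slide":[0,0,42],"dr":[0,0,0],"jaw":15}]'

```text
clock: 31.8
position: [552.4, 63.9, 83.9]
ee_rot: [0.773, -0.634, 0.0, 0.001]
contact_force: [-4.5, 0.1, 19.7]
gripper_width: 21.7
grasp_force: 62.2
```

step_arm --motion '[{"slide":[0,0,0.5],"dr":[0,0,0],"jaw":15},{"slide":[0,0,1],"dr":[0,0,0],"jaw":15},{"slide":[0,0,1.5],"dr":[0,0,0],"jaw":15},{"slide":[0,0,2],"dr":[0,0,0],"jaw":15},{"slide":[0,0,2],"dr":[0,0,0],"jaw":15},{"slide":[0,0,2],"dr":[0,0,0],"jaw":15},{"slide":[0,0,2],"dr":[0,0,0],"jaw":15},{"slide":[0,0,2],"dr":[0,0,0],"jaw":15}]'

```text
clock: 32.8
position: [552.6, 63.9, 83.9]
ee_rot: [0.774, -0.634, 0.001, 0.001]
contact_force: [-7.0, -0.5, 21.5]
gripper_width: 22.5
grasp_force: 62.6
```

step_arm --motion '[{"slide":[0,0,0],"dr":[0,0,0],"jaw":45},{"slide":[0,0,0],"dr":[0,0,0],"jaw":45},{"slide":[0,0,-45],"dr":[0,0,0],"jaw":45},{"slide":[0,0,-100],"dr":[0,0,0],"jaw":45},{"slide":[60,16,-150],"dr":[0,0,0],"jaw":60},{"slide":[120,32,-170],"dr":[0,0,0],"jaw":60},{"slide":[180,48,-170],"dr":[0,0,0],"jaw":60},{"slide":[240,62,-170],"dr":[0,0,0],"jaw":60}]'

```text
clock: 33.8
position: [539.1, -168.3, 250.6]
ee_rot: [0.773, -0.634, 0.0, 0.0]
contact_force: [1.0, -0.5, 0.2]
gripper_width: 59.6
grasp_force: 0.0
```

```bash
cat > pan.py <<'E'
from g import *
def panel(t,z=6):
    H=cv2.cvtColor(t,cv2.COLOR_BGR2HSV);g=cv2.cvtColor(t,cv2.COLOR_BGR2GRAY)
    m=np.zeros(g.shape,np.uint8);m[195:320,100:225]=(H[195:320,100:225,1]<70)&(g[195:320,100:225]<150)&(g[195:320,100:225]>60)
    cs=max(cv2.findContours(m,0,2)[0],key=cv2.contourArea); r=cv2.boxPoints(cv2.minAreaRect(cs))
    P=plane("top",r,z); L=np.linalg.norm(P-np.roll(P,1,0),axis=1)
    print("panel px",r.round(1).tolist(),"c",P.mean(0).round(1),"sides",L.round(1))
    i=L.argmax();d=P[i]-P[i-1];print("long dir deg",np.degrees(np.arctan2(d[1],d[0])).round(1))
    x,y,w,h=cv2.boundingRect(cs);mm=np.zeros(g.shape,bool);mm[y:y+h,x:x+w]=(H[y:y+h,x:x+w,1]>100)&(g[y:y+h,x:x+w]<75)
    for c,s in blobs(mm,30,500): print("fin",c.round(1),plane("top",[c],26)[0].round(1))
E
python3 -c "
from pan import *
st();t=optics.get_image('top');s=optics.get_image('side');panel(t)
cv2.imwrite('pics/raw_top.png',t)
cv2.imwrite('pics/h8.png',np.hstack([cv2.resize(t[160:320,100:340],(400,267)),cv2.resize(s[130:290,130:370],(400,267))]))"
```

```text
t 33.8 pos [ 539.1 -168.3  250.6] rv [[0.196, -0.981, -0.0], [-0.981, -0.196, -0.001], [0.001, 0.0, -1.0]] F [ 1.  -0.5  0.2] w 59.6 g 0.0
panel px [[128.39999389648438, 250.60000610351562], [139.5, 206.10000610351562], [199.5, 221.10000610351562], [188.39999389648438, 265.6000061035156]] c [521.5 324.    6. ] sides [171.1 126.1 173.9 124.4]
long dir deg -104.3
fin [161.9 234.3] [522.  324.4  26. ]
```

View pics/h8.png

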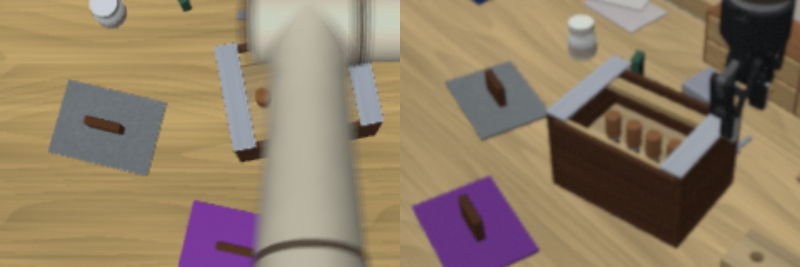

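All four punches stand in the bores at equal height, and the panel has not moved (centre about (522,324), long axis -104°). Now I go to the panel.

```bash
cat >> g.py <<'E'
def ori(ang,tilt=0):
    "tool x horizontal at world angle ang deg, z down, then tilt deg about tool y"
    a=np.radians(ang);x=np.array([np.cos(a),np.sin(a),0]);z=np.array([0,0,-1.]);return R.from_matrix(np.c_[x,np.cross(z,x),z])*R.from_euler('y',tilt,degrees=True)
E
python3 -c "
from pan import *
go([521.8,324.2,120],ori(-104))"
```

```text
slide [-490.0, -77.6, 128.9] dr [0.019, -0.01, 3.108]
```

step_arm --motion '[{"slide":[-60,-9,0],"dr":[0,0,0.4],"jaw":60},{"slide":[-120,-18,0],"dr":[0,0,0.8],"jaw":60},{"slide":[-180,-27,0],"dr":[0,0,1.2],"jaw":60},{"slide":[-240,-37,0],"dr":[0,0,1.6],"jaw":60},{"slide":[-300,-47,0],"dr":[0,0,2],"jaw":60},{"slide":[-360,-57,0],"dr":[0,0,2.4],"jaw":60},{"slide":[-420,-67,0],"dr":[0,0,2.8],"jaw":60},{"slide":[-470,-75,20],"dr":[0,0,3.1],"jaw":60}]'

```text
clock: 34.9
position: [521.0, 312.4, 230.6]
ee_rot: [-0.619, 0.785, 0.0, 0.001]
contact_force: [0.2, 0.4, -0.9]
gripper_width: 59.7
grasp_force: 0.0
```

```bash
python3 -c "
from pan import *
st();panel(optics.get_image('top'))
go([521.8,324.2,18],ori(-104))"
```

```text
t 34.9 pos [521.  312.4 230.6] rv [[-0.234, -0.972, 0.001], [-0.972, 0.234, 0.002], [-0.002, -0.001, -1.0]] F [ 0.2  0.4 -0.9] w 59.7 g 0.0
panel px [[121.0999984741211, 248.8000030517578], [132.1999969482422, 204.3000030517578], [199.5, 221.10000610351562], [188.39999389648438, 265.6000061035156]] c [524.  334.4   6. ] sides [192.3 126.4 195.5 124.4]
long dir deg -104.3
fin [161.9 234.3] [522.  324.4  26. ]
slide [-8.6, -1.4, 207.6] dr [0.028, -0.011, 0.073]
```

step_arm --motion '[{"slide":[-5,-1.4,40],"dr":[0,0,0.05],"jaw":60},{"slide":[-5,-1.4,80],"dr":[0,0,0.05],"jaw":60},{"slide":[-5,-1.4,120],"dr":[0,0,0.05],"jaw":60},{"slide":[-5,-1.4,140],"dr":[0,0,0.05],"jaw":60},{"slide":[-5,-1.4,140],"dr":[0,0,0.05],"jaw":60},{"slide":[-5,-1.4,140],"dr":[0,0,0.05],"jaw":60},{"slide":[-5,-1.4,140],"dr":[0,0,0.05],"jaw":60},{"slide":[-5,-1.4,140],"dr":[0,0,0.05],"jaw":60}]'

```text
clock: 35.95
position: [523.4, 313.7, 91.2]
ee_rot: [-0.616, 0.788, 0.0, 0.0]
contact_force: [-0.2, -0.1, 1.0]
gripper_width: 60.2
grasp_force: 0.0
```

```bash
python3 -c "
from pan import *
st()
go([521.8,324.2,18],ori(-104))"
```

```text
t 35.95 pos [523.4 313.7  91.2] rv [[-0.241, -0.971, -0.0], [-0.971, 0.241, 0.001], [-0.001, 0.0, -1.0]] F [-0.2 -0.1  1. ] w 60.2 g 0.0
slide [-9.8, 4.0, 73.2] dr [0.003, 0.004, 0.007]
```

step_arm --motion '[{"slide":[-9.8,4,30],"dr":[0,0,0],"jaw":60},{"slide":[-9.8,4,55],"dr":[0,0,0],"jaw":60},{"slide":[-9.8,4,70],"dr":[0,0,0],"jaw":60},{"slide":[-9.8,4,71],"dr":[0,0,0],"jaw":60},{"slide":[-9.8,4,71],"dr":[0,0,0],"jaw":60},{"slide":[-9.8,4,71],"dr":[0,0,0],"jaw":60},{"slide":[-9.8,4,71],"dr":[0,0,0],"jaw":60},{"slide":[-9.8,4,71],"dr":[0,0,0],"jaw":60}]'

```text
clock: 36.95
position: [521.5, 323.9, 19.5]
ee_rot: [-0.616, 0.788, 0.0, -0.001]
contact_force: [-0.5, 1.0, -0.4]
gripper_width: 60.1
grasp_force: 0.0
```

step_arm --motion '[{"slide":[0,0,0],"dr":[0,0,0],"jaw":30},{"slide":[0,0,0],"dr":[0,0,0],"jaw":15},{"slide":[0,0,0],"dr":[0,0,0],"jaw":5},{"slide":[0,0,0],"dr":[0,0,0],"jaw":5},{"slide":[0,0,0],"dr":[0,0,0],"jaw":5},{"slide":[0,0,0],"dr":[0,0,0],"jaw":5},{"slide":[0,0,0],"dr":[0,0,0],"jaw":5},{"slide":[0,0,0],"dr":[0,0,0],"jaw":5}]'

```text
clock: 37.95
position: [521.4, 323.8, 19.3]
ee_rot: [-0.616, 0.788, 0.0, -0.001]
contact_force: [-1.5, -0.1, 3.4]
gripper_width: 12.5
grasp_force: 61.1
```

```bash
python3 -c "
from pan import *
st();t=optics.get_image('top');panel(t)
go([521.8,324.2,18],ori(-104))"
```

```text
t 37.95 pos [521.4 323.8  19.3] rv [[-0.241, -0.971, -0.002], [-0.971, 0.241, -0.001], [0.001, 0.001, -1.0]] F [-1.5 -0.1  3.4] w 12.5 g 61.1
panel px [[79.19999694824219, 313.29998779296875], [113.5, 187.5], [202.3000030517578, 211.6999969482422], [168.0, 337.6000061035156]] c [451.4 385.8   6. ] sides [252.  355.7 262.6 347.9]
long dir deg -12.2
fin [168.1 235.4] [519.  307.4  26. ]
slide [-0.4, -0.3, 1.3] dr [0.01, -0.007, 0.008]
```

The fin is gripped (12.5 mm opening, 61 N). I lift it and plan the tilted entry.

```bash
cat > ins.py <<'E'
from g import *
UA=-78.7; OFF=np.array([0.4,0.0,16.3])  # TCP from panel mid, panel axes (x,y,n); x: tool x
def pose(s,z,tilt,v_=0.):
    Rt=ori(UA,tilt); M=WC+u*s+v*v_+[0,0,z]
    return M+Rt.apply([-OFF[0],0,-OFF[2]]),Rt
def togo(*a): go(*pose(*a))
E
python3 -c "
from ins import *
togo(0,260,0);togo(11,200,20);print(pose(11,150,20)[0])"
```

```text
slide [293.5, -115.0, -256.9] dr [0.011, -0.005, -3.155]
slide [298.4, -117.4, -195.8] dr [0.562, 2.455, -3.12]
[563.78996263   6.04884699 165.18018166]
```

step_arm --motion '[{"slide":[0,0,-10],"dr":[0,0,0],"jaw":5},{"slide":[0,0,-40],"dr":[0,0,0],"jaw":5},{"slide":[0,0,-90],"dr":[0,0,0],"jaw":5},{"slide":[0,0,-140],"dr":[0,0,0],"jaw":5},{"slide":[0,0,-190],"dr":[0,0,0],"jaw":5},{"slide":[0,0,-240],"dr":[0,0,0],"jaw":5},{"slide":[0,0,-255],"dr":[0,0,0],"jaw":5},{"slide":[0,0,-255],"dr":[0,0,0],"jaw":5}]'

```text
clock: 39.0
position: [521.6, 323.8, 274.2]
ee_rot: [-0.616, 0.788, 0.001, -0.001]
contact_force: [0.2, 1.1, -2.2]
gripper_width: 13.6
grasp_force: 60.7
```

step_arm --motion '[{"slide":[30,-12,0],"dr":[0,0,-0.4],"jaw":5},{"slide":[75,-29,0],"dr":[0,0,-0.8],"jaw":5},{"slide":[120,-47,0],"dr":[0,0,-1.2],"jaw":5},{"slide":[165,-65,0],"dr":[0,0,-1.7],"jaw":5},{"slide":[210,-82,0],"dr":[0,0,-2.2],"jaw":5},{"slide":[255,-100,0],"dr":[0,0,-2.7],"jaw":5},{"slide":[285,-112,0],"dr":[0,0,-3.1],"jaw":5},{"slide":[293.5,-115,0],"dr":[0,0,-3.16],"jaw":5}]'

```text
clock: 40.0
position: [561.5, 9.5, 271.3]
ee_rot: [0.773, -0.635, -0.002, 0.003]
contact_force: [0.6, 0.5, -1.8]
gripper_width: 12.9
grasp_force: 60.5
```

step_arm --motion '[{"slide":[0,0,0],"dr":[0,0.3,0],"jaw":5},{"slide":[0,0,0],"dr":[0,0.6,0],"jaw":5},{"slide":[0,0,0],"dr":[0,1,0],"jaw":5},{"slide":[0,0,0],"dr":[0,1.4,0],"jaw":5},{"slide":[0,0,0],"dr":[0,1.8,0],"jaw":5},{"slide":[0,0,0],"dr":[0,2.2,0],"jaw":5},{"slide":[0,0,0],"dr":[0,2.5,0],"jaw":5},{"slide":[0,0,0],"dr":[0,2.5,0],"jaw":5}]'

```text
clock: 41.0
position: [561.7, 12.3, 272.2]
ee_rot: [0.763, -0.623, 0.133, 0.112]
contact_force: [0.6, -0.1, -1.3]
gripper_width: 13.3
grasp_force: 60.6
```

```bash
python3 -c "
from ins import *
from look import look
look('h9',70);togo(11,200,20);togo(11,150,20)"
```

```text
t 41.0 pos [561.7  12.3 272.2] rv [[0.188, -0.98, 0.062], [-0.921, -0.198, -0.337], [0.342, 0.006, -0.94]] F [ 0.6 -0.1 -1.3] w 13.3 g 60.6
top tcp [277 198] crop0 (np.int64(207), np.int64(128)) scale 2.857142857142857
side tcp [276 149] crop0 (np.int64(206), np.int64(79)) scale 2.857142857142857
slide [-14.3, -0.5, 56.7] dr [0.021, 0.002, 0.016]
slide [-31.4, -0.6, 103.6] dr [0.021, 0.002, 0.016]
```

View pics/h9.png

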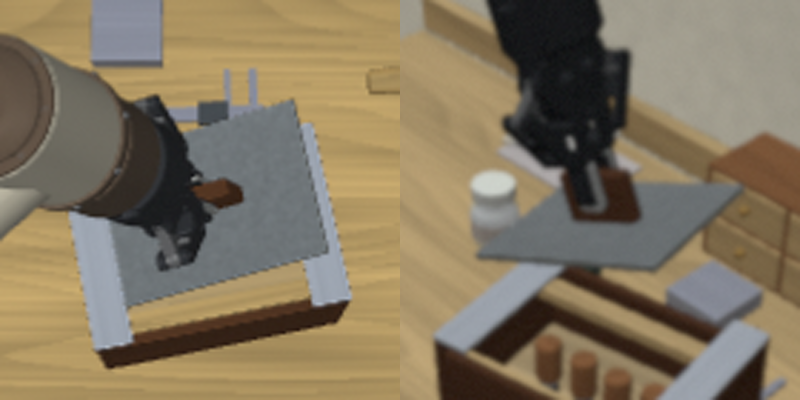

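The panel is tilted above the well with its low end on the left. I check the panel corners in the side view, at raw (233,169), (296,173) and (325,144.5), against the prediction.

```bash
python3 -c "
from ins import *
s=arm.read_state();Rm=R.from_quat(s['ee_rot'])
for x,y in((-85,62),(-85,-62),(85,62),(85,-62)):
  P=s['position']+Rm.apply([OFF[0]+x,y,OFF[2]+3]);print(x,y,P.round(1),proj('side',[P]).round(1),proj('top',[P]).round(1))"
```

```text
-85 62 [487.1  71.1 226.5] [[232.9 169.5]] [[251.8 235.1]]
-85 -62 [608.6  95.5 226. ] [[265.8 143.7]] [[241.6 183.4]]
85 62 [518.7 -85.5 284.6] [[295.6 174.2]] [[322.4 216.1]]
85 -62 [640.3 -61.1 284.1] [[327.1 145.3]] [[310.1 162.6]]
```

step_arm --motion '[{"slide":[-7,-0.3,28],"dr":[0.02,0,0.02],"jaw":5},{"slide":[-14.3,-0.5,56.7],"dr":[0.02,0,0.02],"jaw":5},{"slide":[-14.3,-0.5,56.7],"dr":[0.02,0,0.02],"jaw":5},{"slide":[-18,-0.5,66],"dr":[0.02,0,0.02],"jaw":5},{"slide":[-22,-0.5,77],"dr":[0.02,0,0.02],"jaw":5},{"slide":[-25.5,-0.6,87],"dr":[0.02,0,0.02],"jaw":5},{"slide":[-28,-0.6,94.2],"dr":[0.02,0,0.02],"jaw":5},{"slide":[-28,-0.6,94.2],"dr":[0.02,0,0.02],"jaw":5}]'

```text
clock: 42.1
position: [564.0, 5.4, 175.5]
ee_rot: [0.761, -0.625, 0.135, 0.11]
contact_force: [1.0, -0.8, -2.0]
gripper_width: 13.3
grasp_force: 60.6
```

```bash
python3 -c "
from ins import *
st();togo(11,150,20);togo(-16,149,20)"
```

```text
t 42.1 pos [564.    5.4 175.5] rv [[0.183, -0.981, 0.067], [-0.921, -0.195, -0.336], [0.343, -0.0, -0.939]] F [ 1.  -0.8 -2. ] w 13.3 g 60.6
slide [-4.1, 0.1, 9.5] dr [0.001, -0.006, -0.007]
slide [-29.8, 0.1, 1.1] dr [0.001, -0.006, -0.007]
```

step_arm --motion '[{"slide":[-2,0,5],"dr":[0,0,0],"jaw":5},{"slide":[-4,0,9.5],"dr":[0,0,0],"jaw":5},{"slide":[-4,0,9.5],"dr":[0,0,0],"jaw":5},{"slide":[-10,0,8],"dr":[0,0,0],"jaw":5},{"slide":[-16,0,6],"dr":[0,0,0],"jaw":5},{"slide":[-22,0,4],"dr":[0,0,0],"jaw":5},{"slide":[-28.5,0,1.5],"dr":[0,0,0],"jaw":5},{"slide":[-28.5,0,1.5],"dr":[0,0,0],"jaw":5}]'

```text
clock: 43.1
position: [559.3, 32.1, 165.1]
ee_rot: [0.761, -0.625, 0.135, 0.109]
contact_force: [0.2, -0.5, -1.7]
gripper_width: 13.0
grasp_force: 60.6
```

```bash
python3 -c "
from ins import *
from look import look
look('h10',60);togo(-15.5,149,20);togo(-13.5,137,12);togo(-12.5,126,5);togo(-12,119.5,0)"
```

```text
t 43.1 pos [559.3  32.1 165.1] rv [[0.183, -0.981, 0.069], [-0.921, -0.196, -0.335], [0.342, -0.002, -0.94]] F [ 0.2 -0.5 -1.7] w 13.0 g 60.6
top tcp [269 209] crop0 (np.int64(209), np.int64(149)) scale 3.3333333333333335
side tcp [269 185] crop0 (np.int64(209), np.int64(125)) scale 3.3333333333333335
slide [-0.8, 0.4, 0.6] dr [-0.009, -0.003, -0.009]
slide [-0.8, 0.5, 12.7] dr [-0.01, -1.003, -0.009]
slide [-1.7, 0.5, 23.7] dr [-0.01, -1.878, -0.008]
slide [-2.1, 0.5, 30.4] dr [-0.011, -2.503, -0.008]
```

View pics/h10.png

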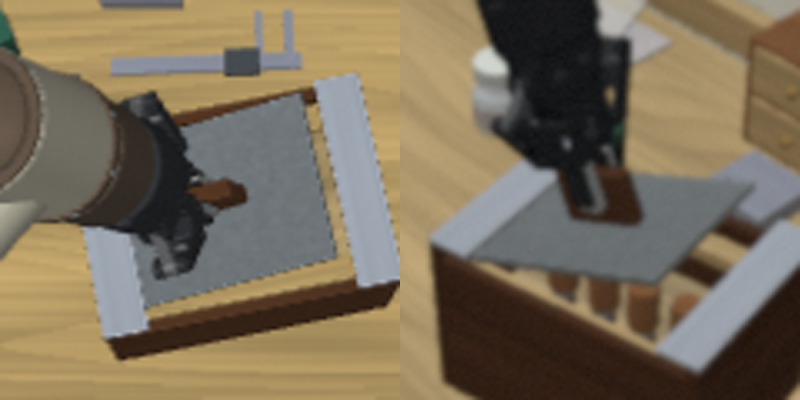

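The low end is under the left lip with no contact. I level it now.

step_arm --motion '[{"slide":[-0.5,0.4,5],"dr":[0,-0.4,0],"jaw":5},{"slide":[-0.8,0.4,9],"dr":[0,-0.7,0],"jaw":5},{"slide":[-0.8,0.5,12.5],"dr":[0,-1,0],"jaw":5},{"slide":[-1,0.5,16.5],"dr":[0,-1.3,0],"jaw":5},{"slide":[-1.3,0.5,20],"dr":[0,-1.6,0],"jaw":5},{"slide":[-1.7,0.5,23],"dr":[0,-1.85,0],"jaw":5},{"slide":[-1.7,0.5,23],"dr":[0,-1.85,0],"jaw":5},{"slide":[-1.7,0.5,23],"dr":[0,-1.85,0],"jaw":5}]'

```text
clock: 44.2
position: [559.9, 25.0, 142.8]
ee_rot: [0.772, -0.634, 0.036, 0.029]
contact_force: [0.9, 0.0, -2.5]
gripper_width: 13.4
grasp_force: 60.5
```

```bash
python3 -c "
from ins import *
st();togo(-12,119.5,0);togo(0,119,0)"
```

```text
t 44.2 pos [559.9  25.  142.8] rv [[0.194, -0.981, 0.019], [-0.977, -0.195, -0.09], [0.092, -0.001, -0.996]] F [ 0.9  0.  -2.5] w 13.4 g 60.5
slide [1.2, -0.1, 7.2] dr [-0.01, -0.658, -0.008]
slide [13.1, -0.1, 8.8] dr [-0.01, -0.658, -0.008]
```

step_arm --motion '[{"slide":[0.4,0,2],"dr":[0,-0.2,0],"jaw":5},{"slide":[0.8,0,4.5],"dr":[0,-0.4,0],"jaw":5},{"slide":[1.2,0,7.2],"dr":[0,-0.65,0],"jaw":5},{"slide":[1.2,0,7.2],"dr":[0,-0.65,0],"jaw":5},{"slide":[1.2,0,7.2],"dr":[0,-0.65,0],"jaw":5},{"slide":[1.2,0,7.2],"dr":[0,-0.65,0],"jaw":5},{"slide":[1.2,0,7.2],"dr":[0,-0.65,0],"jaw":5},{"slide":[1.2,0,7.2],"dr":[0,-0.65,0],"jaw":5}]'

```text
clock: 45.2
position: [560.3, 23.5, 135.8]
ee_rot: [0.773, -0.634, 0.001, -0.001]
contact_force: [-0.6, -0.7, -2.2]
gripper_width: 13.0
grasp_force: 60.5
```

```bash
python3 -c "
from ins import *
st();togo(-12,119.5,0);togo(0,118.5,0)"
```

```text
t 45.2 pos [560.3  23.5 135.8] rv [[0.195, -0.981, 0.002], [-0.981, -0.195, -0.0], [0.001, -0.002, -1.0]] F [-0.6 -0.7 -2.2] w 13.0 g 60.5
slide [0.3, -0.0, 0.0] dr [-0.013, -0.004, -0.005]
slide [12.3, -0.0, 1.0] dr [-0.013, -0.004, -0.005]
```

Level, with no contact. I slide to centre, then measure.

step_arm --motion '[{"slide":[2,0,0],"dr":[-0.01,0,0],"jaw":5},{"slide":[4,0,0],"dr":[-0.01,0,0],"jaw":5},{"slide":[7,0,0],"dr":[-0.01,0,0],"jaw":5},{"slide":[10,0,0],"dr":[-0.01,0,0],"jaw":5},{"slide":[12.3,0,0],"dr":[-0.01,0,0],"jaw":5},{"slide":[12.3,0,1],"dr":[-0.01,0,0],"jaw":5},{"slide":[12.3,0,2],"dr":[-0.01,0,0],"jaw":5},{"slide":[12.3,0,2.5],"dr":[-0.01,0,0],"jaw":5}]'

```text
clock: 46.2
position: [562.7, 11.3, 133.2]
ee_rot: [0.773, -0.634, 0.0, 0.0]
contact_force: [-0.2, 0.2, -1.0]
gripper_width: 13.0
grasp_force: 60.8
```

```bash
python3 -c "
from ins import *
st();togo(0,117,0)"
```

```text
t 46.2 pos [562.7  11.3 133.2] rv [[0.195, -0.981, 0.0], [-0.981, -0.195, -0.0], [0.001, -0.0, -1.0]] F [-0.2  0.2 -1. ] w 13.0 g 60.8
slide [-0.1, -0.0, -0.1] dr [-0.001, -0.004, -0.006]
```

step_arm --motion '[{"slide":[0,0,0.5],"dr":[0,0,0],"jaw":5},{"slide":[0,0,0.8],"dr":[0,0,0],"jaw":5},{"slide":[0,0,0.8],"dr":[0,0,0],"jaw":5},{"slide":[0,0,0.8],"dr":[0,0,0],"jaw":35},{"slide":[0,0,0.8],"dr":[0,0,0],"jaw":35},{"slide":[0,0,0.8],"dr":[0,0,0],"jaw":35},{"slide":[0,0,-20],"dr":[0,0,0],"jaw":35},{"slide":[0,0,-60],"dr":[0,0,0],"jaw":35}]'

```text
clock: 47.2
position: [561.7, 11.0, 192.0]
ee_rot: [0.773, -0.635, -0.001, 0.002]
contact_force: [0.7, 0.2, -0.1]
gripper_width: 34.9
grasp_force: 0.0
```

step_arm --motion '[{"slide":[0,0,-50],"dr":[0,0,0],"jaw":35},{"slide":[40,0,-100],"dr":[0,0,0],"jaw":35},{"slide":[100,0,-100],"dr":[0,0,0],"jaw":35},{"slide":[160,0,-100],"dr":[0,0,0],"jaw":35},{"slide":[220,0,-100],"dr":[0,0,0],"jaw":35},{"slide":[280,0,-100],"dr":[0,0,0],"jaw":35},{"slide":[340,0,-100],"dr":[0,0,0],"jaw":35},{"slide":[360,0,-100],"dr":[0,0,0],"jaw":35}]'

```text
clock: 48.2
position: [632.6, -345.3, 291.5]
ee_rot: [0.772, -0.636, -0.001, 0.0]
contact_force: [-0.7, 0.6, 0.1]
gripper_width: 34.9
grasp_force: 0.0
```

```bash
python3 -c "
from ins import *
st();t=optics.get_image('top');s=optics.get_image('side');cv2.imwrite('pics/raw_top.png',t)
cv2.imwrite('pics/h11.png',np.hstack([cv2.resize(t[160:265,225:330],(400,400)),cv2.resize(s[165:275,220:330],(400,400))]))
H=cv2.cvtColor(t,cv2.COLOR_BGR2HSV);g=cv2.cvtColor(t,cv2.COLOR_BGR2GRAY)
m=np.zeros(g.shape,bool);m[175:250,240:320]=(H[175:250,240:320,1]>100)&(g[175:250,240:320]<75)
for c,q in blobs(m,30,300): 
  p=plane('top',[c],140)[0];print(c.round(1),q,p.round(1),'s',(p-WC)@u,'v',(p-WC)@v)
"
```

```text
t 48.2 pos [ 632.6 -345.3  291.5] rv [[0.191, -0.982, -0.001], [-0.982, -0.191, 0.0], [-0.0, 0.001, -1.0]] F [-0.7  0.6  0.1] w 34.9 g 0.0
[272.8 183.1] [243 176  61  16 270] [631.7  24.4 140. ] s 0.3869137344925125 v 70.18320592350584
[278.2 209.7] [267 204  24  12 178] [563.8  11.  140. ] s 0.14857586391978966 v 0.9873681361559611
```

View pics/h11.png

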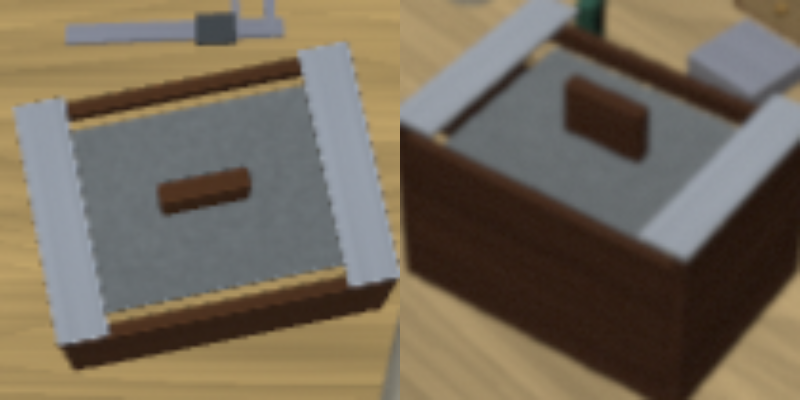

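The panel lies flat, fin up. The fin centre is 0.1 mm from the well centre along its length and about 1 mm across, and both ends are under the lips. I hand it in.

```bash
python3 -c "
from bench import arm
print(arm.job_done())"
```

```text
the job is handed in; nothing more can be done
None
```

The job is handed in: all four punches are pushed home in the bores, and the grey panel lies flat and centred under both lips, fin up, after about 48 s on the clock. One punch caught a bore rim on the way in, and the wrist force reached about 56 N before I backed off.

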